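# Turn the parts bin round so that it stacks instead of nesting

## Robot

A 7-joint arm with a two-finger parallel gripper is mounted at the origin on the work surface. World frame = base frame: x ahead of the robot, y to its left, z up, the work surface at z = 0. Lengths are in mm, angles in degrees, forces in N, time in s.
With the tool pointing down it reaches from about 350 to 900 mm from the base axis. Payload 19.9 kg.
Tool frame: the origin (TCP) lies midway between the tips of the shut fingers; the grasp point (between the pads) lies 19 mm behind it; x points along the fingers, z is the direction in which the jaws open and shut, and the axes are right-handed (so a half turn about x gives the same grasp; the last joint's range is limited). The gripper opens to 85 mm and grips with 20 to 120 N. Pads are 22 mm wide; open, the fingers measure 114 mm over their backs; the gripper's body (76 mm by 85 mm) begins 54 mm behind the grasp point. The pads swing forward as they close: fully open they stand 13 mm farther back than shut.
Start: joints at [-78.18, 23.915, -0.59, 92.452, 0.269, 63.638, -3.037], TCP at [153.286, 605.889, 193.16] pointing down, gripper open.
Joint ranges: [-161.28, 161.28], [-22.2, 115.67], [-73.04, 71.86], [3.21, 147.25], [-68.34, 248.33], [10.77, 114.83], [-161.83, 161.83]. Speed limits (degrees/s): [108.29, 108.29, 136.94, 136.94, 172.46, 172.46, 172.46].

## Interface

Orientations are given as [roll, pitch, yaw] about the fixed x, y, z axes, in that order (R = Rz(yaw) Ry(pitch) Rx(roll)).
In Python, from workcell import ctrl gives the robot as it stands. The module is installed in compiled form; this text tells all that it offers.
- The arm moves only by the shell command python3 -m creep 'ROWS' [OPENING]. ROWS is JSON, a list of rows, each a list of 6 numbers: the shift along the tool's x, y, z as a fraction of full scale, then the turn, a rotation vector about the tool's x, y, z as a fraction of full scale. A call has 1 to 12 rows; each row is the pose to reach, as a shift and turn from the pose commanded when the call began, along the tool's axes at that moment; what a row does not reach only later rows make up. Full scale, the value 1, is 25 cm for a shift and 45 degrees for a turn. A row lasts 1/10 s, in which the tool goes at most 50 mm and 8.59 degrees, less where a joint would pass 70% of its speed; a pose out of reach is approached as far as the arm can. A call with a number of a shift or a turn outside -1 to 1 is refused whole. A call with a gripper value outside its range is refused whole. OPENING is the gripper's target within -1 to 1 (shut at 1, half-way at 0, fully open at -1), set as the call begins (- or left out, the last holds). The fingers move at their own pace and stop on an object; the grip force is fixed at half the most. Time passes only in rows, so rows that repeat a pose let the fingers close. It gives the time, the measured TCP pose, the force and the opening at its end, in the units of the state.
- ctrl.get_state(): the state, without advancing time (a new reading comes with each control period).
- ctrl.read_camera(name): name is "scene" or "top" or "wrist"; returns a dict with "image" (420x560x3 uint8, blue, green, red), "K" (3x3 intrinsics, pixels), "camera_from_world" (4x4, takes a point from world to camera coordinates); the wrist camera has in their place "T_tool_cam" (4x4, takes a point from camera to tool coordinates, whose origin is the TCP and whose axes are the tool frame's). Camera axes: x right, y up, looking along -z (the intrinsics and any distortion apply to the point x, -y, -z); pixel columns grow to the right and rows downward; lengths in mm; the calibration is good to about 2 mm. A picture is of the moment at which its call begins: read the wrist's pose just before it. There is no depth.
- ctrl.job_done(): hands the job in, once; it reports no verdict.
Trained networks look in a picture, given as the dict that the camera call returned (one of the last four; its "shot" number tells which), for a name from the list of things; names that differ only in an ending like _2 or _b are one class to them, and where a whole thing is asked for, a point or a joint stands for the part that bears it (a point fixed in the world has none). Each returns a list of dicts, best first, with "confidence" (0 to 1); they miss things now and then, are a little off and sometimes report something else, mostly with a low value. They report only what shows in the picture. A call takes as long as a camera call.
- ctrl.find_in(picture, thing): "position" ([x, y, z] in mm, in the coordinates of the camera as it stood for that picture, good to about 4 mm: the middle of the surface that is visible of it).
- ctrl.outline_of(picture, thing): "pixels" (420x560 bool, what is visible of it).
- ctrl.landmark_of(picture, thing): "position" ([x, y, z] in mm, in the coordinates of the camera as it stood for that picture, good to about 4 mm: a listed point, or the origin of a listed thing).
The state is a dict: "time_s": time; "q": joint angles; "qvel": joint speeds; "effort": joint torques, N m; "ee_pos": TCP position; "tcp_rot": TCP orientation; "contact_force": force on the tool from outside, world axes, zero at the start; "wrist_torque": the same for the moment, N m; "width": opening from 0.0 (shut) to 1.0 (fully open).
Only numpy, scipy, OpenCV 4.12 (cv2) and the standard library are available. Lean on these libraries where they do the work, as an engineer would, in place of code of your own. Each camera call takes 0.05 s, during which the arm holds its last target.

## Task

An empty parts bin has been left askew on top of the bin that holds a finished circuit board. Turn it round so that its orange end lies over the lower bin's grey end and it sits level and fully home on the ledges inside the lower bin; never let it nest down onto the circuit board, and do not drop or fling it. Leave the lower bin where it stands and the other things on the bench undisturbed.

Things in the scene. Friction and masses are not known exactly. Their poses are not given: they have to be found in the camera images.
- upper: empty upper parts bin, dark grey plastic with one orange end, 0.2 to 0.35 kg, open on top: 200 mm (x) by 140 mm (y) over the rim, 75 mm high. Origin: centre of its underside; x to its orange end, z up. Foot 172 x 112 mm; walls 2.5 mm, leaning out 8 mm to the top. Rim 10 mm wide, 10 mm deep, can be pinched. It starts lying on the lower bin's rim, turned 25 to 58 degrees anticlockwise from it.
- lower: lower bin, same shape and axes as the upper (orange end at +x), standing loose on a 2 mm mat, about 0.8 kg with the circuit board in it. With the orange ends together the upper bin nests down into it. With the upper turned end for end, its foot drops 10 mm inside the rim onto the ledges: underside 65 mm above the lower one's, not 75 mm as on the rim.
- upper_floor (a point): centre of the upper bin's inside floor (3 mm above its underside), axes as the bin. Inside width between the long walls 107 mm at the floor, 121 mm at the top; length 167 mm at the floor. Four ribs stand in from the long walls at x = +64 and x = -32 mm: 31 mm wide with 80 mm between opposite ribs at the floor, 18 mm and 94 mm at their tops. Nothing stands between x = -15 and +47 mm.
- lower_ledges (a point): centre of the lower bin at the height of its ledges (65 mm above its underside, 10 mm below its rim), axes as the bin. The ledges are the flat tops of its four ribs. The upper bin's foot has about 4 mm play each way inside the rim, so it drops in when turned true to about 2 degrees and centred to about 4 mm; else a corner stays up on the rim.
- upper_orange_end (a point): middle of the top edge of the upper bin's orange end, 100 mm along x from its centre, 75 mm above its underside
- board: finished green circuit board, 150 x 70 mm, standing on 10 mm spacers inside the lower bin, parts up to 43 mm above that bin's underside; origin at the centre of its underside. Not to be pressed on.
- test_board: bystander: large green circuit board with a red one on top, 210 x 160 mm, 52 mm high, on metal spacers, origin under its centre
- meter: bystander: hand-held multimeter lying flat, 175 x 82 x 44 mm, origin under its centre
- screwdriver: bystander: screwdriver with a green handle, 190 mm long, lying on the mat along its x axis, handle to -x, origin near its middle
- mug: bystander: white mug, 80 mm across, 95 mm high, origin under its centre
- solder_spool: bystander: spool of solder, 60 mm across, 45 mm high, origin under its centre
- cleaner_bottle: bystander: white bottle with a blue cap, 56 mm across, 130 mm high, origin under its centre

How it is judged:
By the outcome, as a careful person would: the job done as asked, in the order asked, and still so for the second after the job is handed in, with the robot touching nothing.
It also fails if it takes over 64 s, if anything falls off the work surface, if the arm or the gripper's body presses on something with over 40 N, if the wrist force passes 120 N, or if a joint passes its speed limit or range.

## Working session

There is one attempt and no reset: what is moved stays moved. The work goes in short steps, Python scripts to look and compute and a shell command to move; the robot and the scene stay as the last step left them, time stands still between calls to the robot, and variables do not carry over. Pictures are saved under pics/ and viewed, and the job is handed in when it is done.

```bash
ls; mkdir -p pics; cat > h.py <<'E'
import numpy as np, cv2
from scipy.spatial.transform import Rotation as R
from workcell import ctrl
def Ttool(s):
    T=np.eye(4); T[:3,:3]=R.from_euler('xyz',s['tcp_rot'],degrees=True).as_matrix(); T[:3,3]=s['ee_pos']; return T
def shot(name):
    s=ctrl.get_state(); p=ctrl.read_camera(name)
    if name=='wrist': W=Ttool(s)@np.array(p['T_tool_cam'])
    else: W=np.linalg.inv(np.array(p['camera_from_world']))
    return p,W
def w(W,x): return (W@np.r_[x,1])[:3]
def proj(p,W,X):
    c=np.linalg.inv(W)@np.r_[X,1]; u=np.array(p['K'])@np.array([c[0],-c[1],-c[2]]); return u[:2]/u[2]
E
python3 - <<'E'
from h import *
s=ctrl.get_state(); print({k:np.round(v,2).tolist() for k,v in s.items()})
for n in ['scene','top','wrist']:
    p,W=shot(n); cv2.imwrite(f'pics/{n}0.png',p['image']); print(n,[k for k in p],np.round(W[:3,3]))
    for t in ['upper','lower','upper_floor','lower_ledges','upper_orange_end','board','mug','meter','test_board','screwdriver','solder_spool','cleaner_bottle']:
        try: print(t,[(np.round(w(W,d['position'])).tolist(),round(d['confidence'],2)) for d in ctrl.landmark_of(p,t)][:2])
        except Exception as e: print(t,e)
E
```

```text
pics
{'time_s': 0.0, 'q': [-78.18, 23.95, -0.59, 92.49, 0.27, 63.64, -3.04], 'qvel': [-0.05, -0.07, -0.09, 0.05, 0.06, 0.02, -0.0], 'effort': [-0.0, -86.45, 0.68, -43.49, 0.02, 0.01, 0.0], 'ee_pos': [153.19, 605.52, 192.56], 'tcp_rot': [-176.83, 89.93, -101.03], 'contact_force': [0.61, 0.01, 0.15], 'wrist_torque': [-0.02, -0.04, -0.0], 'width': 1.0}
scene ['image', 'K', 'camera_from_world', 'shot'] [ 901.  532. 1039.]
upper [([512.0, -96.0, 76.0], 0.72)]
lower [([521.0, -97.0, -2.0], 0.74)]
upper_floor [([514.0, -94.0, 78.0], 0.81)]
lower_ledges []
upper_orange_end [([464.0, -6.0, 150.0], 0.81)]
board [([516.0, -94.0, 5.0], 0.54)]
mug []
meter [([624.0, -386.0, -3.0], 0.61)]
test_board [([526.0, 417.0, 1.0], 0.59)]
screwdriver [([382.0, -338.0, 0.0], 0.89), ([627.0, -389.0, 0.0], 0.37)]
solder_spool [([755.0, -230.0, 2.0], 0.84)]
cleaner_bottle [([743.0, 244.0, 3.0], 0.7), ([775.0, -3.0, 1.0], 0.22)]
top ['image', 'K', 'camera_from_world', 'shot'] [ 468.    4. 1067.]
upper [([515.0, -92.0, 78.0], 0.7)]
lower []
upper_floor [([512.0, -93.0, 79.0], 0.78)]
lower_ledges []
upper_orange_end [([465.0, -8.0, 153.0], 0.77)]
board []
mug [([774.0, -2.0, 6.0], 0.75)]
meter [([625.0, -388.0, 5.0], 0.75)]
test_board [([519.0, 421.0, 5.0], 0.69)]
screwdriver [([381.0, -342.0, 3.0], 0.74)]
solder_spool [([752.0, -232.0, -1.0], 0.62)]
cleaner_bottle [([740.0, 244.0, 2.0], 0.64)]
wrist ['image', 'K', 'T_tool_cam', 'shot'] [ 84. 623. 373.]
upper []
lower []
upper_floor []
lower_ledges []
upper_orange_end []
board []
mug []
meter []
test_board []
screwdriver []
solder_spool []
cleaner_bottle []
```

View pics/scene0.png

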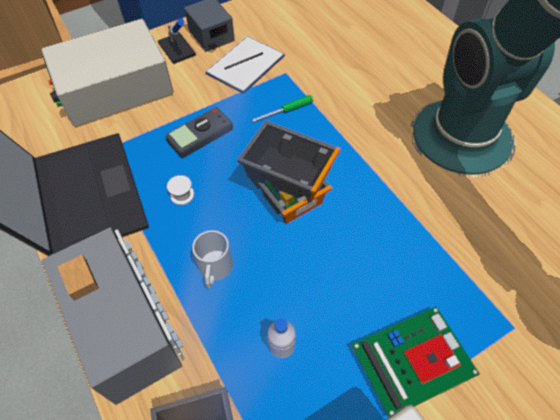

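View pics/top0.png

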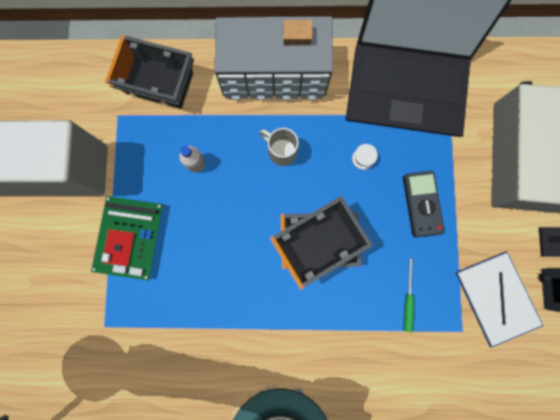

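View pics/wrist0.png

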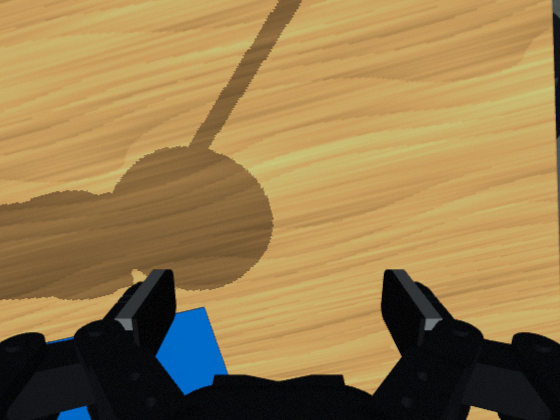

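The scene shot has the upper bin at about (290,160), orange end to the right, askew on the lower bin, whose orange end shows at (305,205). The top shot has it at (322,242), with lower bin corners peeking out at (287,222) and (355,262). I'll fit the pose next.

```bash
cat >> h.py <<'E'
def plane(p,W,px,z):
    K=np.array(p['K']); px=np.atleast_2d(px).astype(float)
    d=np.c_[px,np.ones(len(px))]@np.linalg.inv(K).T; d[:,1]*=-1; d[:,2]*=-1
    d=d@W[:3,:3].T; t=(z-W[2,3])/d[:,2]; return (W[:3,3]+d*t[:,None])[:,:2]
def rect(p,W,thing,z):
    r=ctrl.outline_of(p,thing)
    if not r: return None
    m=np.array(r[0]['pixels']).astype(np.uint8)
    n,l,st,_=cv2.connectedComponentsWithStats(m); 
    c,_=cv2.findContours(m,cv2.RETR_EXTERNAL,cv2.CHAIN_APPROX_NONE); c=max(c,key=cv2.contourArea)[:,0]
    q=plane(p,W,c,z).astype(np.float32); return m,cv2.minAreaRect(q),r[0]['confidence']
E
python3 - <<'E'
from h import *
s=ctrl.get_state(); T=Ttool(s); print(np.round(T,3))
for n in ['top','scene']:
    p,W=shot(n)
    for t,z in [('upper',152),('lower',77)]:
        r=rect(p,W,t,z)
        if r: print(n,t,r[1],r[2],r[0].sum())
        for l in [t,'upper_floor','upper_orange_end']:
            print(l,[(np.round(w(W,d['position']),1).tolist(),round(d['confidence'],2)) for d in ctrl.landmark_of(p,l)][:1])
    im=p['image']
    c=proj(p,W,[513,-94,100]).astype(int)
    cr=im[c[1]-75:c[1]+75,c[0]-100:c[0]+100]; print(c)
    cv2.imwrite(f'pics/{n}1.png',cv2.resize(cr,None,fx=4,fy=4,interpolation=cv2.INTER_CUBIC))
p,W=shot('wrist');print(np.round(p['T_tool_cam'],2), p['K'])
E
```

```text
[[ 0.00000e+00 -9.69000e-01  2.45000e-01  1.53307e+02]
 [-0.00000e+00  2.45000e-01  9.69000e-01  6.05873e+02]
 [-1.00000e+00 -0.00000e+00 -0.00000e+00  1.93139e+02]
 [ 0.00000e+00  0.00000e+00  0.00000e+00  1.00000e+00]]
top upper ((513.0645751953125, -94.10678100585938), (141.59072875976562, 202.8396759033203), 31.324769973754883) 0.88 5065
upper [([751.1, -236.8, 0.9], 0.69)]
upper_floor [([514.6, -94.6, 78.2], 0.58)]
upper_orange_end [([462.4, -8.2, 153.2], 0.58)]
top lower ((569.71630859375, -32.54568099975586), (38.950138092041016, 64.68570709228516), 0.28043681383132935) 0.6 467
lower []
upper_floor [([514.6, -94.6, 78.2], 0.58)]
upper_orange_end [([462.4, -8.2, 153.2], 0.58)]
[318 242]
scene upper ((527.9445190429688, -81.57450866699219), (175.28134155273438, 206.57843017578125), 32.26929473876953) 0.61 4980
upper [([512.1, -99.9, 74.2], 0.85)]
upper_floor [([514.3, -94.2, 77.7], 0.72)]
upper_orange_end [([463.2, -1.1, 150.4], 0.81)]
lower [([522.2, -99.2, 2.2], 0.68)]
upper_floor [([514.3, -94.2, 77.7], 0.72)]
upper_orange_end [([463.2, -1.1, 150.4], 0.81)]
[288 166]
[[ 0.0000e+00  2.8000e-01 -9.6000e-01 -1.8028e+02]
 [ 0.0000e+00  9.6000e-01  2.8000e-01  7.1000e+01]
 [ 1.0000e+00 -0.0000e+00  0.0000e+00 -5.0000e-02]
 [ 0.0000e+00  0.0000e+00  0.0000e+00  1.0000e+00]] [[350.53097878   0.         278.13153115]
 [  0.         350.53097878 210.66845903]
 [  0.           0.           1.        ]]
```

```bash
ls pics
```

```text
scene0.png
scene1.png
top0.png
top1.png
wrist0.png
```

View pics/top1.png

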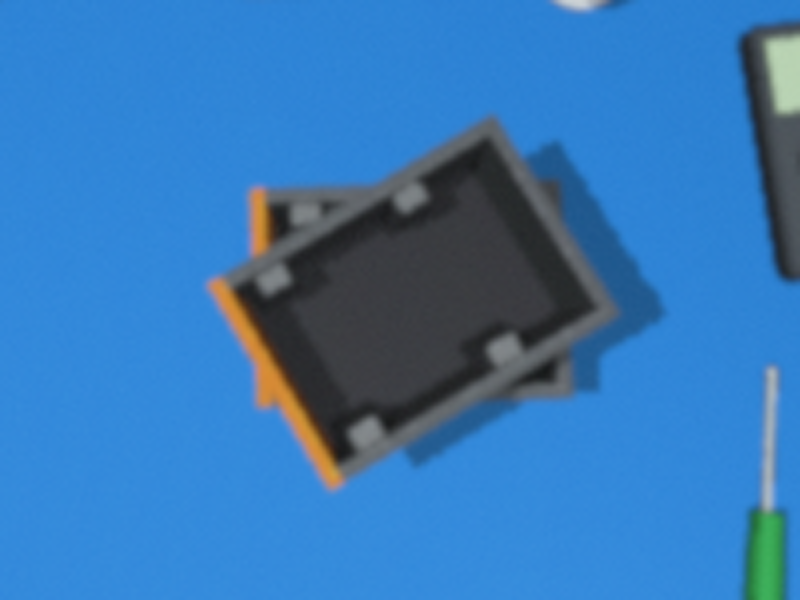

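View pics/scene1.png

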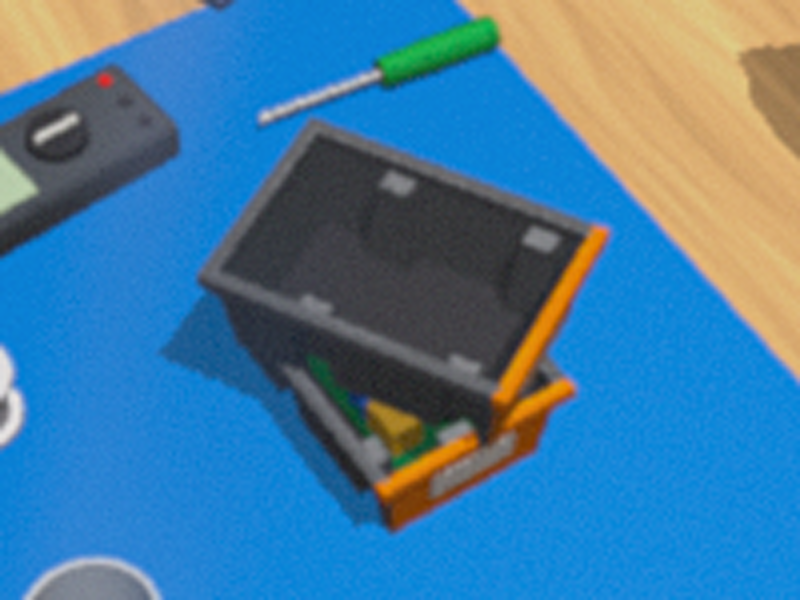

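The upper bin's centre is about (513, -94) and its yaw about 121°. The lower bin's yaw is about 88°. I plan to grip from inside by opening the jaws against the long walls. First I move over it, turning the wrist clockwise to leave room for the turn of about +147°.

```bash
python3 -m creep '[[-0.55,-0.35,-0.4,0.4,0,0],[-0.55,-0.69,-0.79,1,0,0],[-0.55,-0.69,-0.79,1,0,0],[-0.55,-0.69,-0.79,1,0,0],[-0.55,-0.69,-0.79,1,0,0],[-0.55,-0.69,-0.79,1,0,0],[-0.55,-0.69,-0.79,1,0,0],[-0.55,-0.69,-0.79,1,0,0],[-0.55,-0.69,-0.79,1,0,0]]' -1
cat > st.py <<'E'
from h import *
import sys
s=ctrl.get_state(); T=Ttool(s)
print('t',s['time_s'],'q',np.round(s['q'],1),'pos',np.round(s['ee_pos'],1),'jawaz',round(np.degrees(np.arctan2(T[1,2],T[0,2])),2),'xdir',np.round(T[:3,0],3),'F',np.round(s['contact_force'],1),'w',round(s['width'],3))
if len(sys.argv)>1:
    g=np.array([float(v) for v in sys.argv[1:4]]); d=T[:3,:3].T@(g-T[:3,3])
    print('shift frac',np.round(d/250,3))
    if len(sys.argv)>4:
        a=float(sys.argv[4]); # desired jaw azimuth, pointing straight down
        z=np.array([np.cos(np.radians(a)),np.sin(np.radians(a)),0]); x=np.array([0,0,-1.]); y=np.cross(z,x)
        Rg=np.c_[x,y,z]; print('turn frac',np.round(np.degrees(R.from_matrix(T[:3,:3].T@Rg).as_rotvec())/45,3))
E
python3 st.py 513 -94 330 -148.7
```

```text
time_s: 3.8
ee_pos: [271.4, 372.7, 330.3]
tcp_rot: [-151.6, 90.0, -120.7]
contact_force: [-1.1, -0.1, -0.1]
width: 1.0
t 3.8 q [-69.8   0.2  12.2 103.9  -0.   75.9 -26.8] pos [271.4 372.7 330.3] jawaz 30.89 xdir [-0.    -0.001 -1.   ] F [-1.1 -0.1 -0.1] w 1.0
shift frac [ 2.000e-03 -2.098e+00 -1.290e-01]
turn frac [3.991e+00 1.000e-03 1.000e-03]
```

```bash
python3 -m creep '[[0,-0.3,-0.02,0.4,0,0],[0,-1,-0.06,1,0,0],[0,-1,-0.06,1,0,0],[0,-1,-0.06,1,0,0],[0,-1,-0.06,1,0,0],[0,-1,-0.06,1,0,0],[0,-1,-0.06,1,0,0],[0,-1,-0.06,1,0,0],[0,-1,-0.06,1,0,0]]' -1
python3 st.py 513 -94 330 -148.7
```

```text
time_s: 4.7
ee_pos: [386.8, 150.9, 330.4]
tcp_rot: [-102.6, 89.9, -116.6]
contact_force: [0.1, -0.2, 0.3]
width: 1.001
t 4.7 q [-54.5  -6.5  26.6 109.4   3.   76.4 -42.8] pos [386.8 150.9 330.4] jawaz -13.99 xdir [-0.    -0.001 -1.   ] F [ 0.1 -0.2  0.3] w 1.001
shift frac [ 0.002 -0.829  0.727]
turn frac [2.994e+00 1.000e-03 1.000e-03]
```

```bash
python3 -m creep '[[0,-0.3,0.26,0.4,0,0],[0,-0.83,0.73,1,0,0],[0,-0.83,0.73,1,0,0],[0,-0.83,0.73,1,0,0],[0,-0.83,0.73,1,0,0],[0,-0.83,0.73,1,0,0],[0,-0.83,0.73,1,0,0],[0,-0.83,0.73,1,0,0],[0,-0.83,0.73,1,0,0]]' -1
python3 st.py 513 -94 330 -148.7
```

```text
time_s: 5.6
ee_pos: [513.2, -94.7, 330.6]
tcp_rot: [-162.0, 90.0, 138.9]
contact_force: [-0.2, 0.0, 0.1]
width: 1.004
t 5.6 q [-34.1   9.1  47.   97.4  -6.9  76.5 -44.9] pos [513.2 -94.7 330.6] jawaz -59.02 xdir [-0.  0. -1.] F [-0.2  0.   0.1] w 1.004
shift frac [ 0.002  0.001 -0.003]
turn frac [ 1.993e+00 -0.000e+00  1.000e-03]
```

```bash
python3 -m creep '[[0,0,0,1,0,0],[0,0,0,1,0,0],[0,0,0,1,0,0],[0,0,0,1,0,0],[0,0,0,1,0,0],[0,0,0,1,0,0]]' -1
python3 -m creep '[[0,0,0,0.98,0,0],[0,0,0,0.98,0,0],[0,0,0,0.98,0,0],[0,0,0,0.98,0,0],[0,0,0,0.98,0,0],[0,0,0,0.98,0,0],[0,0,0,0.98,0,0]]' -1
python3 st.py 513 -94 330 -148.7
python3 - <<'E'
from h import *
p,W=shot('wrist'); cv2.imwrite('pics/wrist2.png',p['image'])
r=rect(p,W,'upper',152)
if r: print('upper',r[1],r[2])
for l in ['upper','upper_floor','upper_orange_end','lower']:
    print(l,[(np.round(w(W,d['position']),1).tolist(),round(d['confidence'],2)) for d in ctrl.landmark_of(p,l)][:1])
E
```

```text
time_s: 6.2
ee_pos: [513.2, -94.6, 330.8]
tcp_rot: [179.3, 89.9, 74.9]
contact_force: [-0.8, 0.1, 0.1]
width: 1.001
time_s: 6.9
ee_pos: [513.2, -95.2, 330.7]
tcp_rot: [-130.9, 90.0, 81.1]
contact_force: [-0.5, -0.2, -0.3]
width: 0.998
t 6.9 q [ -44.2   11.5   60.1   97.6  -10.2   76.9 -130.3] pos [513.2 -95.2 330.7] jawaz -147.99 xdir [ 0.  0. -1.] F [-0.5 -0.2 -0.3] w 0.998
shift frac [ 0.003 -0.005 -0.002]
turn frac [ 0.016 -0.     0.   ]
upper ((513.9121704101562, -93.71334838867188), (139.814453125, 199.6182098388672), 31.048776626586914) 0.73
upper [([518.6, -98.7, 73.5], 0.88)]
upper_floor [([508.6, -92.5, 78.8], 0.86)]
upper_orange_end [([461.2, -7.7, 150.3], 0.8)]
lower [([774.7, -5.0, 4.5], 0.29)]
```

View pics/wrist2.png

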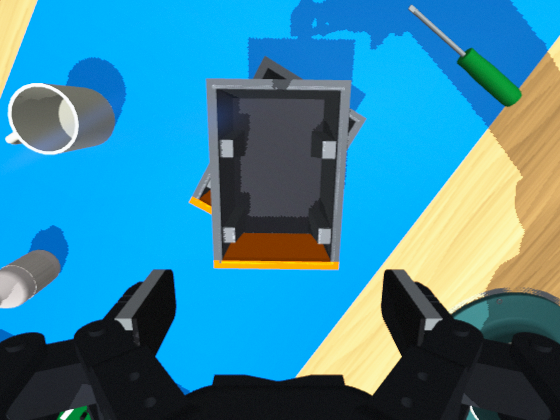

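The wrist shot shows the upper bin squarely at (207–351, 80–268), orange end at the bottom. The rim fit of 139.8 x 199.6 mm matches its true size, so its centre is (513.9, -93.7) and its yaw 121.05°. I narrow the jaws and approach above bin x≈+10.

```bash
python3 st.py 508.7 -85.1 180 -148.95; python3 -m creep '[[0,0,0,0.02,0,0],[0,0,0,0.02,0,0]]' -0.4;  python3 st.py 508.7 -85.1 180 -148.95
```

```text
t 7.2 q [ -44.1   11.5   60.1   97.6  -10.3   76.9 -130.4] pos [513.2 -96.2 330.8] jawaz -148.22 xdir [ 0.  0. -1.] F [-0.5 -0.2 -0.2] w 0.999
shift frac [ 0.603 -0.047 -0.008]
turn frac [ 0.016 -0.     0.   ]
time_s: 7.4
ee_pos: [513.2, -96.3, 330.7]
tcp_rot: [51.1, 90.0, -98.2]
contact_force: [-0.4, -0.1, 0.7]
width: 0.706
t 7.4 q [ -44.3   11.6   60.3   97.6  -10.3   76.9 -131.3] pos [513.2 -96.3 330.7] jawaz -149.24 xdir [-0. -0. -1.] F [-0.4 -0.1  0.7] w 0.706
shift frac [ 0.603 -0.048 -0.007]
turn frac [-0.006  0.    -0.   ]
```

```bash
python3 -m creep '[[0.15,-0.048,-0.007,0,0,0],[0.3,-0.048,-0.007,0,0,0],[0.45,-0.048,-0.007,0,0,0],[0.6,-0.048,-0.007,0,0,0],[0.6,-0.048,-0.007,0,0,0],[0.6,-0.048,-0.007,0,0,0]]' ;  python3 st.py 508.7 -85.1 83 -148.95
python3 - <<'E'
from h import *
p,W=shot('wrist'); cv2.imwrite('pics/wrist3.png',p['image'])
E
```

```text
time_s: 8.0
ee_pos: [508.8, -85.5, 181.7]
tcp_rot: [35.9, 89.9, -113.3]
contact_force: [0.3, 0.4, 0.4]
width: 0.699
t 8.0 q [ -39.2   20.3   55.6  109.9  -19.3   59.7 -124.6] pos [508.8 -85.5 181.7] jawaz -149.23 xdir [-0.    -0.001 -1.   ] F [0.3 0.4 0.4] w 0.699
shift frac [ 0.395 -0.002 -0.001]
turn frac [-0.006  0.001 -0.001]
```

View pics/wrist3.png

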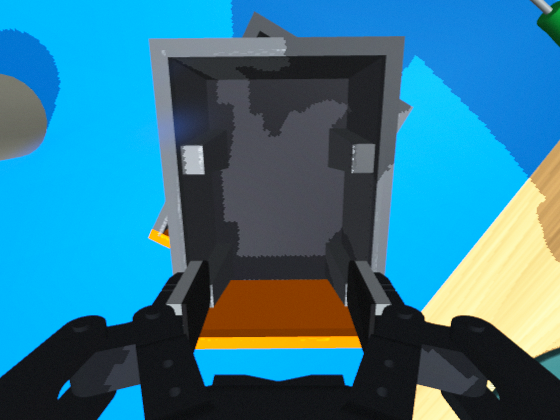

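The wrist shot shows both fingers, at cols 185 and 370, entering inside the long walls and clear of the rib tops at (193,158) and (362,158). The knuckles are wide, so I descend in small steps and watch the force.

```bash
python3 -m creep '[[0.1,0,0,0,0,0],[0.2,0,0,0,0,0],[0.26,0,0,0,0,0],[0.3,0,0,0,0,0],[0.3,0,0,0,0,0]]' ;  python3 st.py 508.7 -85.1 84 -148.95
python3 -m creep '[[0.02,0,0,0,0,0],[0.04,0,0,0,0,0],[0.06,0,0,0,0,0],[0.06,0,0,0,0,0]]' ;  python3 st.py 508.7 -85.1 84 -148.95
python3 - <<'E'
from h import *
for n in ['wrist','scene']:
    p,W=shot(n); im=p['image']
    if n=='scene': 
        im=cv2.resize(im[60:240,190:430],None,fx=3,fy=3,interpolation=cv2.INTER_CUBIC)
    cv2.imwrite(f'pics/{n}4.png',im)
E
```

```text
time_s: 8.55
ee_pos: [508.7, -85.0, 105.8]
tcp_rot: [5.8, 90.0, -143.4]
contact_force: [-0.7, -0.3, 0.8]
width: 0.702
t 8.55 q [ -34.3   26.6   50.5  113.8  -26.1   51.6 -119.1] pos [508.7 -85.  105.8] jawaz -149.19 xdir [-0. -0. -1.] F [-0.7 -0.3  0.8] w 0.702
shift frac [0.087 0.    0.   ]
turn frac [-0.005  0.    -0.   ]
time_s: 8.95
ee_pos: [508.4, -85.0, 90.3]
tcp_rot: [-20.2, 90.0, -169.4]
contact_force: [0.7, -0.1, 0.6]
width: 0.697
t 8.95 q [ -33.2   27.9   49.3  114.4  -27.6   50.  -118. ] pos [508.4 -85.   90.3] jawaz -149.19 xdir [-0.001 -0.    -1.   ] F [ 0.7 -0.1  0.6] w 0.697
shift frac [ 0.025  0.001 -0.001]
turn frac [-0.005  0.001  0.   ]
```

View pics/wrist4.png

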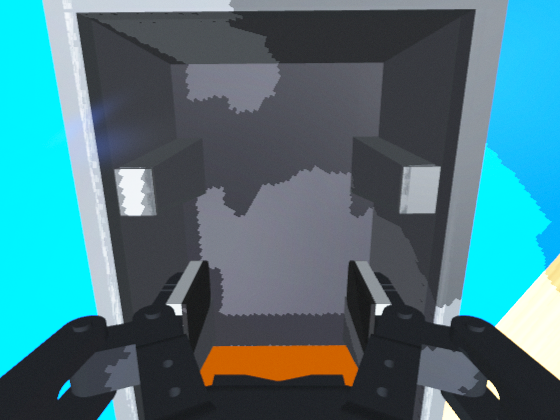

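View pics/scene4.png

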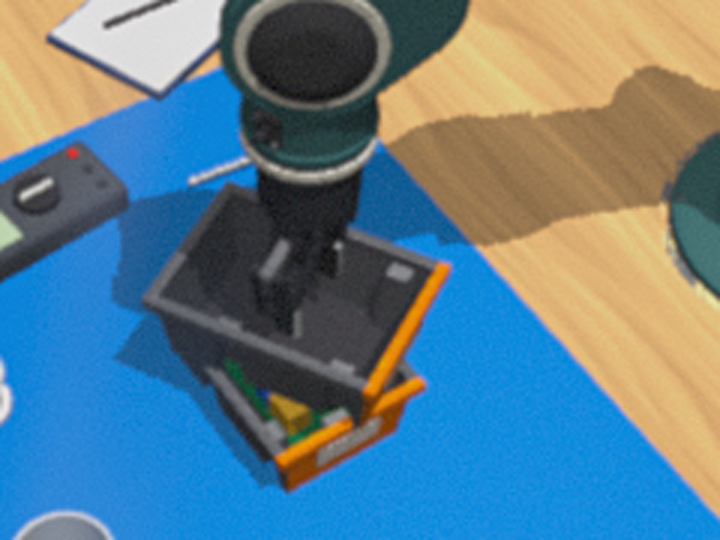

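The wrist shot shows the fingers well inside at (190,290) and (368,290), between the ribs and the orange end. The scene shot agrees, and the contact force is about zero. I go 4 mm lower and open against the walls.

```bash
python3 -m creep '[[0.01,0,0,0,0,0],[0.02,0,0,0,0,0],[0.02,0,0,0,0,0]]' ; python3 -m creep '[[0,0,0,0,0,0],[0,0,0,0,0,0],[0,0,0,0,0,0],[0,0,0,0,0,0]]' -1;  python3 st.py 508.7 -85.1 84 -148.95
python3 - <<'E'
from h import *
p,W=shot('wrist'); cv2.imwrite('pics/wrist5.png',p['image'])
E
```

```text
time_s: 9.35
ee_pos: [508.4, -85.0, 85.4]
tcp_rot: [-18.4, 90.0, -167.6]
contact_force: [0.7, -0.1, -0.8]
width: 0.7
time_s: 9.75
ee_pos: [508.7, -85.0, 85.8]
tcp_rot: [122.0, 90.0, -27.2]
contact_force: [0.6, 0.9, 0.1]
width: 1.002
t 9.75 q [ -32.9   28.3   49.   114.6  -28.    49.5 -117.6] pos [508.7 -85.   85.8] jawaz -149.2 xdir [ 0. -0. -1.] F [0.6 0.9 0.1] w 1.002
shift frac [0.007 0.    0.   ]
turn frac [-0.005 -0.    -0.   ]
```

View pics/wrist5.png

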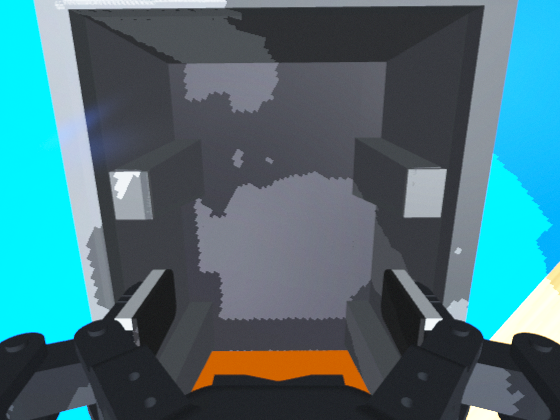

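Fully open, the fingers reach width 1.0 without touching the walls. I need to be lower, where the bin is narrower, so I close a little, lower by small amounts and re-open.

```bash
python3 -m creep '[[0,0,0,0,0,0],[0,0,0,0,0,0],[0.01,0,0,0,0,0],[0.02,0,0,0,0,0],[0.02,0,0,0,0,0]]' -0.6; python3 st.py 508.7 -85.1 80 -148.95; python3 -m creep '[[0,0,0,0,0,0],[0,0,0,0,0,0],[0,0,0,0,0,0]]' -1;  python3 st.py 508.7 -85.1 84 -148.95

```

```text
time_s: 10.3
ee_pos: [508.4, -85.0, 80.3]
tcp_rot: [-17.0, 90.0, -166.2]
contact_force: [0.1, -0.6, 0.1]
width: 0.801
t 10.3 q [ -32.5   28.7   48.5  114.8  -28.5   49.  -117.3] pos [508.4 -85.   80.3] jawaz -149.2 xdir [-0.001 -0.    -1.   ] F [ 0.1 -0.6  0.1] w 0.801
shift frac [ 0.001  0.001 -0.001]
turn frac [-0.005  0.001  0.   ]
time_s: 10.6
ee_pos: [508.7, -85.1, 80.8]
tcp_rot: [109.9, 90.0, -39.3]
contact_force: [0.0, -0.6, 0.3]
width: 0.996
t 10.6 q [ -32.5   28.7   48.6  114.8  -28.5   49.  -117.3] pos [508.7 -85.1  80.8] jawaz -149.2 xdir [ 0. -0. -1.] F [ 0.  -0.6  0.3] w 0.996
shift frac [-0.013  0.    -0.   ]
turn frac [-0.005 -0.    -0.   ]
```

```bash
python3 -m creep '[[0.005,0,0,0,0,0],[0.01,0,0,0,0,0],[0.01,0,0,0,0,0]]' -0.88; python3 st.py | cut -c60-; python3 -m creep '[[0,0,0,0,0,0],[0,0,0,0,0,0]]' -1;  python3 st.py
python3 - <<'E'
from h import *
for n in ['scene','top']:
    p,W=shot(n); im=p['image']
    c=proj(p,W,[513,-94,130]).astype(int)
    cv2.imwrite(f'pics/{n}6.png',cv2.resize(im[c[1]-60:c[1]+60,c[0]-75:c[0]+75],None,fx=5,fy=5,interpolation=cv2.INTER_CUBIC))
E
```

```text
time_s: 10.9
ee_pos: [508.5, -85.0, 78.0]
tcp_rot: [-3.5, 90.0, -152.7]
contact_force: [0.2, -0.6, -0.5]
width: 0.94
 pos [508.5 -85.   78. ] jawaz -149.2 xdir [-0. -0. -1.] F [ 0.2 -0.6 -0.5] w 0.94
time_s: 11.1
ee_pos: [508.6, -85.0, 78.2]
tcp_rot: [82.9, 90.0, -66.3]
contact_force: [0.4, -0.3, 0.6]
width: 1.004
t 11.1 q [ -32.3   28.9   48.4  114.9  -28.7   48.7 -117.1] pos [508.6 -85.   78.2] jawaz -149.2 xdir [ 0. -0. -1.] F [ 0.4 -0.3  0.6] w 1.004
```

View pics/scene6.png

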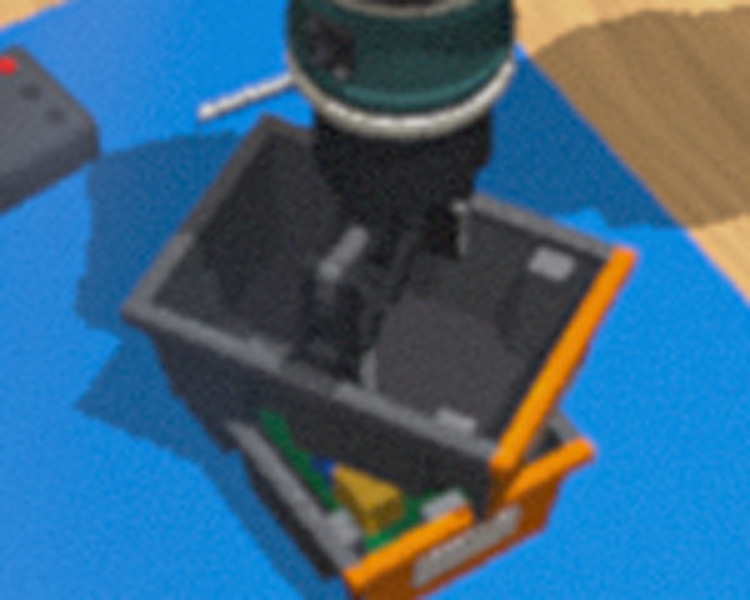

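```bash
python3 -m creep '[[0.005,0,0,0,0,0],[0.01,0,0,0,0,0],[0.01,0,0,0,0,0]]' -0.9; python3 st.py | cut -c60-; python3 -m creep '[[0,0,0,0,0,0],[0,0,0,0,0,0]]' -1;  python3 st.py| cut -c60-;  python3 -m creep '[[0.005,0,0,0,0,0],[0.01,0,0,0,0,0],[0.01,0,0,0,0,0]]' -0.92; python3 st.py | cut -c60-; python3 -m creep '[[0,0,0,0,0,0],[0,0,0,0,0,0]]' -1;  python3 st.py
```

```text
time_s: 11.5
ee_pos: [508.5, -85.0, 75.5]
tcp_rot: [0.6, 90.0, -148.6]
contact_force: [-0.2, 0.5, -0.6]
width: 0.952
 pos [508.5 -85.   75.5] jawaz -149.2 xdir [-0. -0. -1.] F [-0.2  0.5 -0.6] w 0.952
time_s: 11.7
ee_pos: [508.6, -85.1, 75.8]
tcp_rot: [84.2, 90.0, -65.0]
contact_force: [-0.3, -0.9, -0.0]
width: 1.001
 pos [508.6 -85.1  75.8] jawaz -149.2 xdir [ 0. -0. -1.] F [-0.3 -0.9 -0. ] w 1.001
time_s: 12.0
ee_pos: [508.5, -85.0, 73.0]
tcp_rot: [-17.6, 90.0, -166.8]
contact_force: [0.5, 0.8, -0.9]
width: 0.961
 pos [508.5 -85.   73. ] jawaz -149.2 xdir [-0. -0. -1.] F [ 0.5  0.8 -0.9] w 0.961
time_s: 12.2
ee_pos: [508.6, -85.1, 73.2]
tcp_rot: [82.3, 90.0, -66.9]
contact_force: [-0.3, -1.2, -0.3]
width: 0.997
t 12.2 q [ -32.    29.4   47.9  115.   -29.2   48.2 -116.7] pos [508.6 -85.1  73.2] jawaz -149.2 xdir [ 0. -0. -1.] F [-0.3 -1.2 -0.3] w 0.997
```

```bash
python3 - <<'E'
from h import *
p,W=shot('wrist'); cv2.imwrite('pics/wrist7.png',p['image'])
r=rect(p,W,'upper',152); print(r and (r[1],r[2]))
E
```

```text
(((528.0052490234375, -116.22232055664062), (140.51710510253906, 124.11053466796875), 30.831069946289062), 0.83)
```

View pics/wrist7.png

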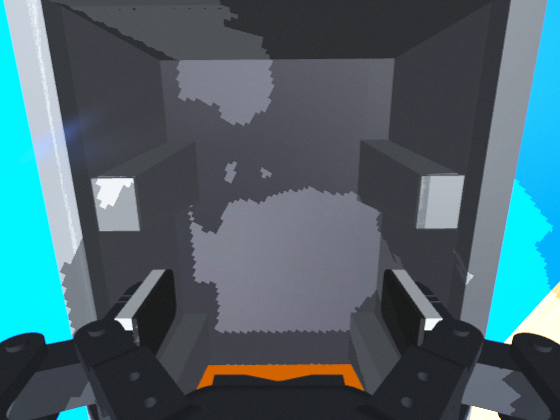

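The wrist shot shows no contact and no visible tilt. The pad ends sit at (165,270) and (390,270), which looks too high for tips 13 mm behind the TCP. I'll check the finger-tip height by projecting it into the scene and wrist pictures.

```bash
python3 - <<'E'
from h import *
s=ctrl.get_state();T=Ttool(s)
p,W=shot('wrist'); im=p['image'].copy()
q,V=shot('scene'); im2=q['image'].copy()
c=proj(q,V,[513,-94,130]).astype(int); im2=cv2.resize(im2[c[1]-60:c[1]+60,c[0]-75:c[0]+75],None,fx=5,fy=5,interpolation=cv2.INTER_CUBIC)
for sb,col in [(13,(0,255,255)),(32,(0,255,0)),(55,(255,0,255)),(73,(255,255,255))]:
  for d in (-42.5,42.5):
    for y in (-11,11):
      X=w(T,[-sb,y,d]); u=proj(p,W,X); cv2.circle(im,tuple(np.int32(np.round(u))),3,col,-1)
      u=(proj(q,V,X)-c+[75,60])*5; cv2.circle(im2,tuple(np.int32(np.round(u))),4,col,-1)
cv2.imwrite('pics/w8.png',im); cv2.imwrite('pics/s8.png',im2)
E
```

```text
(no output)
```

View pics/w8.png

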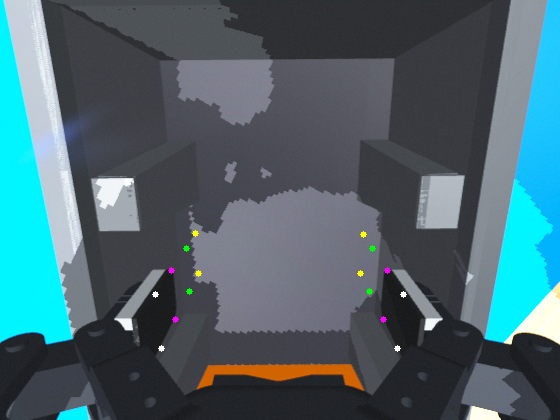

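View pics/s8.png

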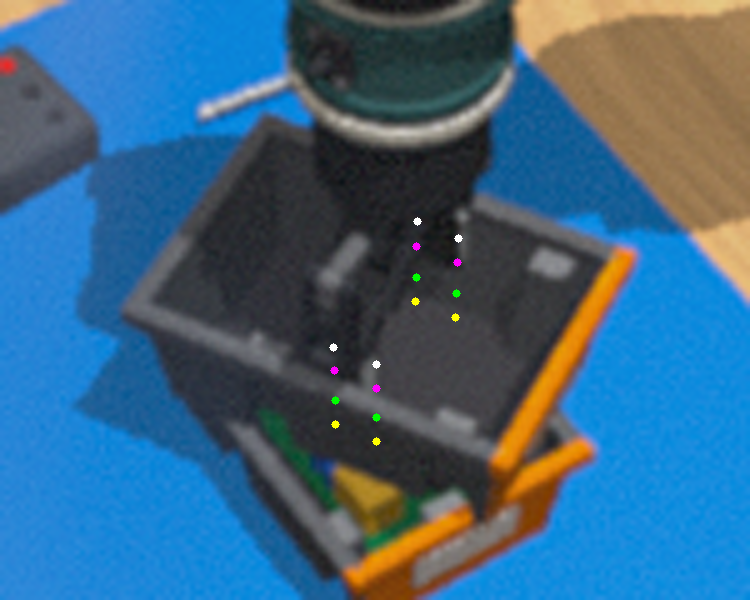

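In both pictures the open finger ends sit about 55 mm behind the TCP rather than 13 mm. I'll check this: raise 40 mm, shut the jaws and look.

```bash
python3 -m creep '[[-0.08,0,0,0,0,0],[-0.16,0,0,0,0,0],[-0.16,0,0,0,0,0],[-0.16,0,0,0,0,0],[-0.16,0,0,0,0,0],[-0.16,0,0,0,0,0]]' 0.5; python3 - <<'E'
from h import *
s=ctrl.get_state();T=Ttool(s); print(s['width'],s['ee_pos'])
p,W=shot('wrist'); im=p['image'].copy()
q,V=shot('scene'); im2=q['image'].copy()
c=proj(q,V,[513,-94,150]).astype(int); im2=cv2.resize(im2[c[1]-60:c[1]+60,c[0]-75:c[0]+75],None,fx=5,fy=5,interpolation=cv2.INTER_CUBIC)
h=42.5*s['width']
for sb,col in [(0,(0,0,255)),(19,(0,255,255)),(42,(255,0,255)),(55,(255,255,255))]:
  for d in (-h,h):
    for y in (-11,11):
      X=w(T,[-sb,y,d]); u=proj(p,W,X); cv2.circle(im,tuple(np.int32(np.round(u))),3,col,-1)
      u=(proj(q,V,X)-c+[75,60])*5; cv2.circle(im2,tuple(np.int32(np.round(u))),4,col,-1)
cv2.imwrite('pics/w9.png',im); cv2.imwrite('pics/s9.png',im2)
E
```

```text
time_s: 13.0
ee_pos: [508.3, -85.0, 112.6]
tcp_rot: [-17.0, 89.9, -166.2]
contact_force: [-0.9, -0.2, -0.6]
width: 0.249
0.2488169331466035 [508.25500418 -84.99361373 112.6456384 ]
```

View pics/w9.png

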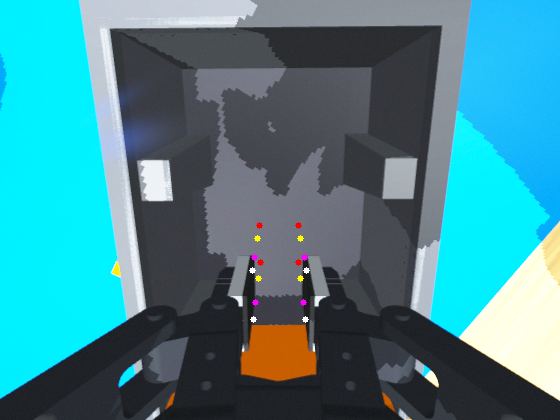

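View pics/s9.png

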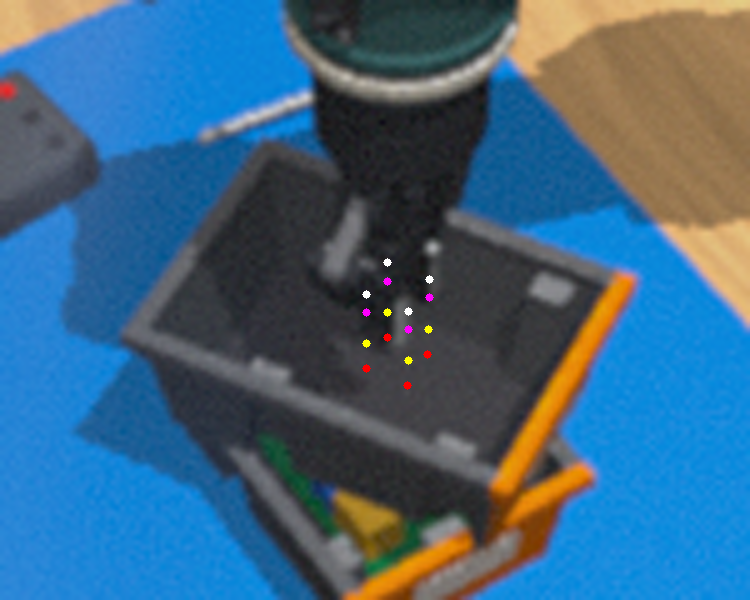

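At width 0.25 the tips are about 40 mm behind the reported TCP, and fully open about 55 mm, so my earlier gaps were real. The wide knuckles limit how deep I can go. At that depth the jaws would only just reach the walls, so I'll spread them against the rib pair at bin x≈-30 instead, where the rib spacing of about 88 mm gives a full-force grip.

```bash
python3 st.py 529.4 -119.4 130 -148.95; python3 -m creep '[[-0.07,0,0,0,0,0],[-0.07,0.08,0,0.005,0,0],[-0.07,0.16,0.0,0.005,0,0],[-0.07,0.16,0.0,0.005,0,0],[-0.07,0.16,0.0,0.005,0,0]]' 0; python3 st.py 529.4 -119.4 70 -148.95
```

```text
t 13.1 q [ -34.8   26.    51.1  113.5  -25.5   52.4 -119.6] pos [508.4 -85.1 112.8] jawaz -149.21 xdir [-0.001 -0.    -1.   ] F [ 0.5 -0.3  1.2] w 0.254
shift frac [-0.069  0.161 -0.002]
turn frac [-0.006  0.001  0.   ]
time_s: 13.6
ee_pos: [528.8, -119.6, 130.4]
tcp_rot: [-8.6, 90.0, -158.0]
contact_force: [-0.7, -0.1, 0.4]
width: 0.499
t 13.6 q [ -30.4   27.4   51.2  109.1  -25.6   55.8 -116.9] pos [ 528.8 -119.6  130.4] jawaz -149.47 xdir [-0.001 -0.    -1.   ] F [-0.7 -0.1  0.4] w 0.499
shift frac [ 0.241  0.001 -0.003]
turn frac [-0.011  0.001  0.   ]
```

```bash
python3 -m creep '[[0.06,0,0,-0.01,0,0],[0.12,0,0,-0.01,0,0],[0.16,0,0,-0.01,0,0],[0.2,0,0,-0.01,0,0],[0.22,0,0,-0.01,0,0],[0.24,0,0,-0.01,0,0],[0.24,0,0,-0.01,0,0]]'; python3 st.py 529.4 -119.4 70 -148.95
python3 - <<'E'
from h import *
p,W=shot('wrist'); cv2.imwrite('pics/wrist10.png',p['image'])
E
```

```text
time_s: 14.3
ee_pos: [528.9, -119.4, 70.3]
tcp_rot: [-14.1, 90.0, -163.1]
contact_force: [0.0, 0.1, 0.4]
width: 0.501
t 14.3 q [ -26.8   32.1   46.9  111.4  -30.6   49.7 -112.7] pos [ 528.9 -119.4   70.3] jawaz -148.98 xdir [-0.001 -0.    -1.   ] F [0.  0.1 0.4] w 0.501
shift frac [ 0.001  0.001 -0.002]
turn frac [-0.001  0.001  0.   ]
```

View pics/wrist10.png

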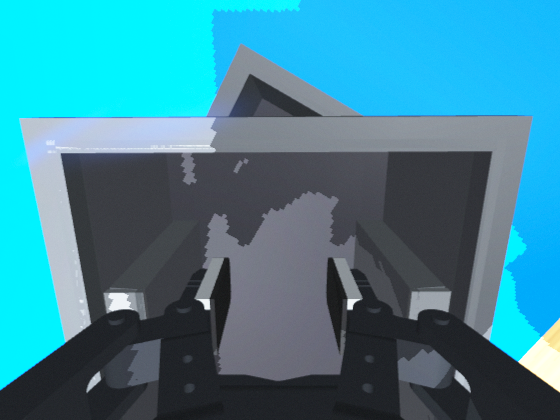

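The wrist shot shows the fingers centred between the ribs, whose tops are at (125,300) and (430,300). I open onto them.

```bash
python3 -m creep '[[0,0,0,0,0,0],[0,0,0,0,0,0],[0,0,0,0,0,0],[0,0,0,0,0,0]]' -1; python3 st.py 
python3 - <<'E'
from h import *
p,W=shot('wrist'); cv2.imwrite('pics/wrist11.png',p['image'])
p,W=shot('top'); r=rect(p,W,'upper',152); print(r and (r[1],r[2]))
E
```

```text
time_s: 14.75
ee_pos: [529.1, -119.4, 70.8]
tcp_rot: [127.3, 90.0, -21.6]
contact_force: [0.6, 0.7, -1.4]
width: 0.766
t 14.75 q [ -26.8   32.1   46.9  111.4  -30.5   49.7 -112.7] pos [ 529.1 -119.4   70.8] jawaz -148.97 xdir [ 0. -0. -1.] F [ 0.6  0.7 -1.4] w 0.766
(((519.0266723632812, -39.76319122314453), (73.85496520996094, 119.88552856445312), 30.290353775024414), 0.6)
```

View pics/wrist11.png

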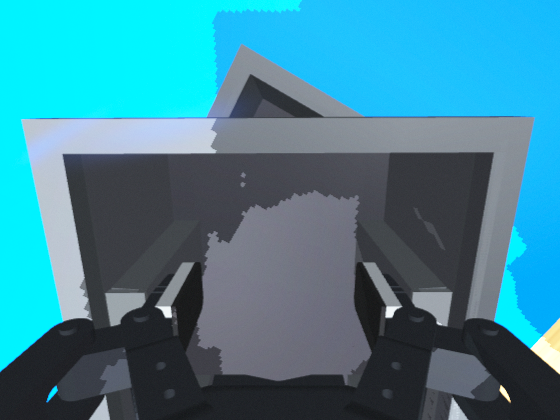

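The fingers stopped at width 0.766, pressed against both ribs. I lift gently and check tilt and slip.

```bash
python3 -m creep '[[-0.01,0,0,0,0,0],[-0.02,0,0,0,0,0],[-0.04,0,0,0,0,0],[-0.06,0,0,0,0,0],[-0.06,0,0,0,0,0]]' ; python3 st.py 
python3 - <<'E'
from h import *
p,W=shot('wrist'); cv2.imwrite('pics/wrist12.png',p['image'])
q,V=shot('scene'); im2=q['image']
c=proj(q,V,[513,-94,150]).astype(int); im2=cv2.resize(im2[c[1]-70:c[1]+70,c[0]-90:c[0]+90],None,fx=4,fy=4,interpolation=cv2.INTER_CUBIC)
cv2.imwrite('pics/s12.png',im2)
E
```

```text
time_s: 15.4
ee_pos: [529.5, -119.5, 86.5]
tcp_rot: [145.9, 89.9, -3.1]
contact_force: [-0.2, -0.4, -3.6]
width: 0.769
t 15.4 q [ -27.7   30.8   48.1  110.9  -29.3   51.2 -113.7] pos [ 529.5 -119.5   86.5] jawaz -148.97 xdir [ 0.001 -0.    -1.   ] F [-0.2 -0.4 -3.6] w 0.769
```

View pics/wrist12.png

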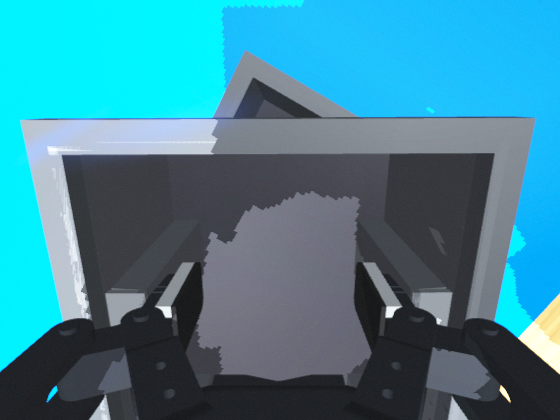

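View pics/s12.png

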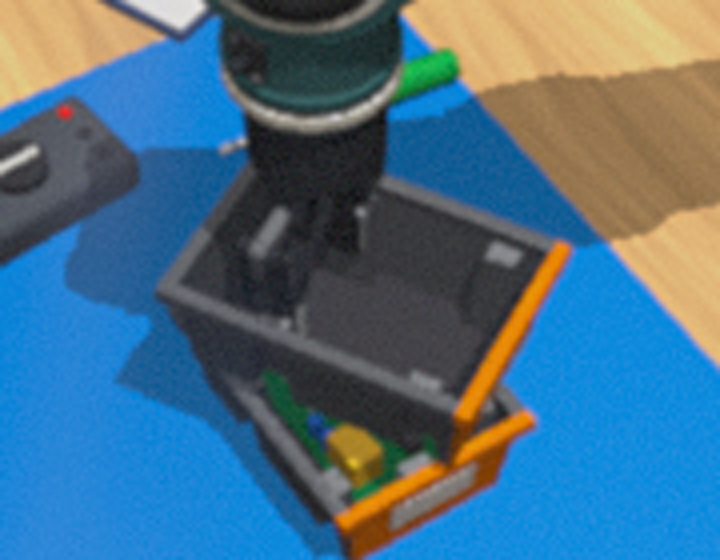

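Held: the contact force shows about -3.6 N and the rim edge has stayed at row 118, so no tilt or slip. I lift higher and carry the bin sideways to expose the lower bin, turning on the way.

```bash
python3 -m creep '[[-0.03,0,0,0,0,0],[-0.08,0,0,0,0,0],[-0.14,0,0,0,0,0],[-0.2,0,0,0,0,0],[-0.26,0,0,0,0,0],[-0.32,0,0,0,0,0],[-0.37,0,0,0,0,0],[-0.4,0,0,0,0,0],[-0.42,0,0,0,0,0],[-0.42,0,0,0,0,0]]' ; python3 st.py 460 120 190 -104
```

```text
time_s: 16.5
ee_pos: [529.2, -119.3, 191.1]
tcp_rot: [149.0, 90.0, 0.0]
contact_force: [-0.3, 0.5, -2.2]
width: 0.769
t 16.5 q [ -33.6   22.9   54.6  105.8  -21.    62.1 -120.1] pos [ 529.2 -119.3  191.1] jawaz -148.96 xdir [ 0.  0. -1.] F [-0.3  0.5 -2.2] w 0.769
shift frac [ 0.004 -0.963 -0.256]
turn frac [-0.999 -0.    -0.   ]
```

```bash
python3 -m creep '[[0,-0.04,-0.01,-0.04,0,0],[0,-0.12,-0.03,-0.12,0,0],[0,-0.21,-0.057,-0.22,0,0],[0,-0.32,-0.086,-0.33,0,0],[0,-0.43,-0.117,-0.45,0,0],[0,-0.55,-0.148,-0.57,0,0],[0,-0.66,-0.18,-0.69,0,0],[0,-0.77,-0.208,-0.8,0,0],[0,-0.85,-0.231,-0.89,0,0],[0,-0.92,-0.25,-0.96,0,0],[0,-0.96,-0.26,-1,0,0],[0,-0.96,-0.26,-1,0,0]]' ; python3 st.py
python3 - <<'E'
from h import *
for n in ['top','scene']:
    p,W=shot(n); cv2.imwrite(f'pics/{n}13.png',p['image'])
    r=rect(p,W,'lower',77)
    if r: print(n,r[1],r[2])
    for l in ['lower','lower_ledges','board']:
        print(l,[(np.round(w(W,d['position']),1).tolist(),round(d['confidence'],2)) for d in ctrl.landmark_of(p,l)][:2])
E
```

```text
time_s: 17.7
ee_pos: [460.8, 120.6, 190.5]
tcp_rot: [-42.4, 90.0, -146.3]
contact_force: [0.1, -0.5, -3.9]
width: 0.769
t 17.7 q [ -57.2   10.8   43.6  114.2   -8.7   58.2 -113.3] pos [460.8 120.6 190.5] jawaz -103.86 xdir [-0. -0. -1.] F [ 0.1 -0.5 -3.9] w 0.769
top ((522.2130126953125, -99.62887573242188), (142.6251678466797, 204.92282104492188), 2.3104145526885986) 0.83
lower [([520.9, -98.0, 5.0], 0.9)]
lower_ledges [([516.2, -95.5, 65.1], 0.67), ([740.2, 242.8, -1.9], 0.22)]
board [([521.5, -99.1, 5.4], 0.72), ([380.9, -336.5, 3.4], 0.48)]
scene ((528.5224609375, -86.41226196289062), (151.09811401367188, 224.80638122558594), 2.300503969192505) 0.67
lower [([521.2, -94.4, -2.1], 0.73)]
lower_ledges [([517.6, -101.5, 70.4], 0.6), ([428.1, 121.5, 192.3], 0.59)]
board [([520.3, -95.8, 7.6], 0.64)]
```

View pics/top13.png

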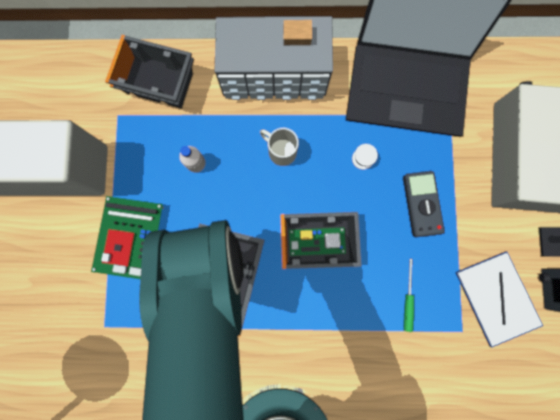

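View pics/scene13.png

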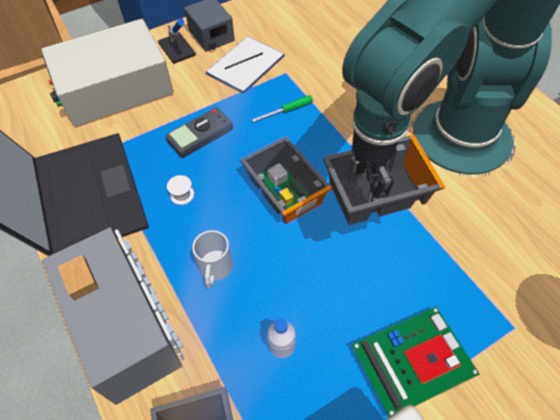

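Top shot: the lower bin now stands clear at (282–358, 213–268) with its orange end to the left and the board inside. The held bin is level at the left. I fit the lower bin more exactly with its silhouette in both cameras.

```bash
cat > fit.py <<'E'
from h import *
from scipy.optimize import minimize
views=[]
for n in ['top','scene','top','scene']:
    p,W=shot(n); r=ctrl.outline_of(p,'lower')
    if r: views.append((n,p,W,np.array(r[0]['pixels']).astype(np.float32)))
S=4
def corners(x,y,a,L,B,z):
    c,s=np.cos(a),np.sin(a); return [[x+c*u-s*v,y+s*u+c*v,z] for u,v in [(L/2,B/2),(-L/2,B/2),(-L/2,-B/2),(L/2,-B/2)]]
def cost(th,vs):
    x,y,a=th[0],th[1],np.radians(th[2]); e=0
    pts=corners(x,y,a,200,140,77)+corners(x,y,a,200,140,67)+corners(x,y,a,172,112,2)
    for n,p,W,m in vs:
        u=np.array([proj(p,W,X) for X in pts]); h=cv2.convexHull(((u+0.5)*S*16).astype(np.int32))
        b=np.zeros((420*S,560*S),np.uint8); cv2.fillConvexPoly(b,h,255,shift=4)
        b=cv2.resize(b,(560,420),interpolation=cv2.INTER_AREA)/255.
        e+=np.abs(b-m).sum()/m.sum()
    return e
for vs in ([v for v in views if v[0]=='top'],[v for v in views if v[0]=='scene'],views):
    best=min((minimize(cost,[520,-98,a0],args=(vs,),method='Nelder-Mead',options=dict(initial_simplex=[[520,-98,a0],[526,-98,a0],[520,-92,a0],[520,-98,a0+4]],maxiter=60)) for a0 in (88,92)),key=lambda r:r.fun)
    print([v[0] for v in vs],np.round(best.x,2),round(best.fun/len(vs),4))
for n,p,W,m in views[:2]:
    im=p['image'].copy(); x,y,a=best.x; c=proj(p,W,[520,-98,50]).astype(int)
    K=6; cr=cv2.resize(im[c[1]-45:c[1]+45,c[0]-60:c[0]+60],None,fx=K,fy=K,interpolation=cv2.INTER_CUBIC)
    u=np.array([(proj(p,W,X)+.5-c+[60,45])*K for X in corners(x,y,np.radians(a),200,140,77)]).astype(np.int32)
    cv2.polylines(cr,[u],True,(0,0,255),1); cv2.imwrite(f'pics/fit_{n}.png',cr)
E
python3 fit.py
```

```text
['top', 'top'] [521.64 -99.99  92.5 ] 0.5756
['scene', 'scene'] [522.83 -98.76  92.03] 0.3717
['top', 'scene', 'top', 'scene'] [521.82 -99.25  92.22] 0.4762
```

```bash
python3 -c "
import cv2,numpy as np
a=cv2.imread('pics/fit_top.png');b=cv2.imread('pics/fit_scene.png');cv2.imwrite('pics/fit_both.png',cv2.resize(np.hstack([a,b]),(800,300)))"
```

```text
(no output)
```

View pics/fit_top.png

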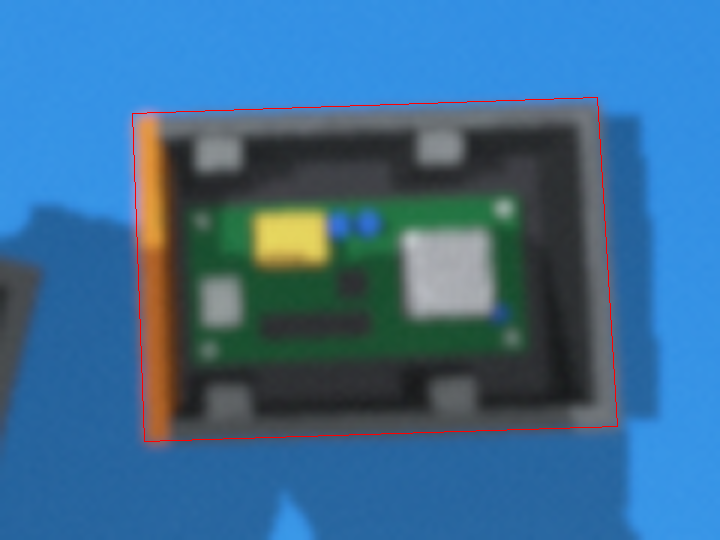

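View pics/fit_scene.png

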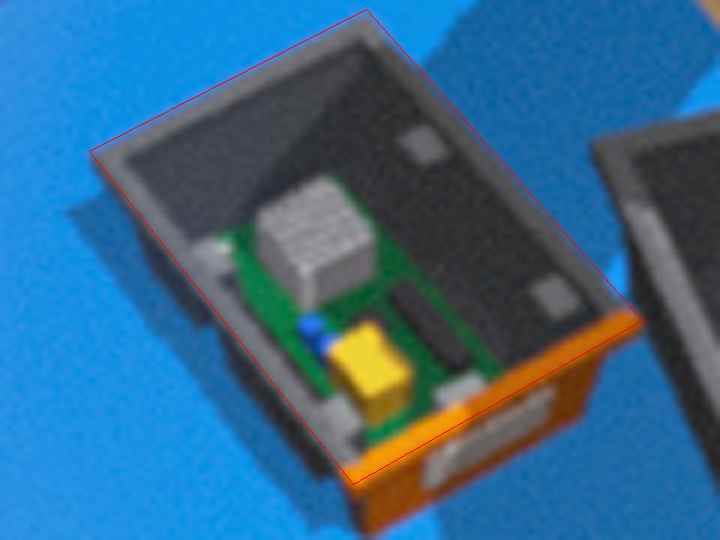

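Both views agree on the lower bin: centre about (521, -99), yaw about 92.2°. The target upper yaw is therefore -87.8°, which is jaw azimuth 2.2°, with the TCP at about (519.8, -68.5). I turn the rest of the way in the air.

```bash
python3 st.py 485 45 190 -58.9; python3 -m creep '[[0,-0.0,0,-0.04,0,0],[0,0,0,-0.12,0,0],[0,0,0,-0.22,0,0],[0,0,0,-0.33,0,0],[0,0,0,-0.45,0,0],[0,0,0,-0.57,0,0],[0,0,0,-0.69,0,0],[0,0,0,-0.8,0,0],[0,0,0,-0.89,0,0],[0,0,0,-0.96,0,0],[0,0,0,-1,0,0],[0,0,0,-1,0,0]]'; python3 st.py 500 0 190 -14
```

```text
t 18.6 q [ -57.1   10.8   43.7  114.2   -8.7   58.2 -113.3] pos [461.1 119.8 190.7] jawaz -103.97 xdir [ 0. -0. -1.] F [-0.5  0.7 -3.3] w 0.771
shift frac [0.003 0.165 0.267]
turn frac [-1.002  0.    -0.   ]
time_s: 19.8
ee_pos: [461.1, 119.8, 190.7]
tcp_rot: [3.1, 90.0, -55.8]
contact_force: [-0.1, 0.4, -2.0]
width: 0.77
t 19.8 q [-51.6  10.   37.3 114.1  -7.1  58.1 -69.9] pos [461.1 119.8 190.7] jawaz -58.94 xdir [ 0. -0. -1.] F [-0.1  0.4 -2. ] w 0.77
shift frac [ 0.003 -0.114  0.491]
turn frac [-0.999  0.     0.   ]
```

```bash
python3 -m creep '[[0,-0.004,0.02,-0.04,0,0],[0,-0.014,0.06,-0.12,0,0],[0,-0.025,0.108,-0.22,0,0],[0,-0.037,0.162,-0.33,0,0],[0,-0.05,0.22,-0.45,0,0],[0,-0.064,0.28,-0.57,0,0],[0,-0.078,0.338,-0.69,0,0],[0,-0.09,0.392,-0.8,0,0],[0,-0.1,0.436,-0.89,0,0],[0,-0.108,0.47,-0.96,0,0],[0,-0.113,0.49,-1,0,0],[0,-0.113,0.49,-1,0,0]]'; python3 st.py 519.8 -68.5 170 2.2
```

```text
time_s: 21.0
ee_pos: [500.1, -0.4, 190.7]
tcp_rot: [-78.5, 90.0, -92.6]
contact_force: [0.9, 0.3, -1.8]
width: 0.767
t 21.0 q [-34.3  12.8  35.4 111.   -8.6  58.7  -9.1] pos [ 5.001e+02 -4.000e-01  1.907e+02] jawaz -14.06 xdir [-0. -0. -1.] F [ 0.9  0.3 -1.8] w 0.767
shift frac [ 0.083 -0.245  0.143]
turn frac [-0.361  0.     0.   ]
```

```bash
python3 -m creep '[[0.004,-0.012,0.007,-0.018,0,0],[0.015,-0.045,0.026,-0.065,0,0],[0.03,-0.09,0.052,-0.13,0,0],[0.046,-0.135,0.079,-0.2,0,0],[0.062,-0.184,0.107,-0.27,0,0],[0.074,-0.22,0.128,-0.32,0,0],[0.081,-0.24,0.14,-0.35,0,0],[0.083,-0.245,0.143,-0.361,0,0],[0.083,-0.245,0.143,-0.361,0,0],[0.083,-0.245,0.143,-0.361,0,0]]'; python3 st.py 519.8 -68.5 110 2.2
python3 - <<'E'
from h import *
for n in ['wrist','scene','top']:
    p,W=shot(n); im=p['image']
    cv2.imwrite(f'pics/{n}14.png',im if n=='wrist' else cv2.resize(im[100:310,190:470],None,fx=2.8,fy=2.8,interpolation=cv2.INTER_CUBIC))
E
```

```text
time_s: 22.0
ee_pos: [519.9, -67.3, 170.0]
tcp_rot: [85.6, 90.0, 87.9]
contact_force: [0.1, -0.5, -3.0]
width: 0.765
t 22.0 q [-24.3  17.1  33.9 109.1 -11.3  57.1  16.8] pos [519.9 -67.3 170. ] jawaz 2.26 xdir [ 0.  0. -1.] F [ 0.1 -0.5 -3. ] w 0.765
shift frac [ 0.24  -0.005 -0.   ]
turn frac [ 0.001  0.    -0.   ]
```

View pics/wrist14.png

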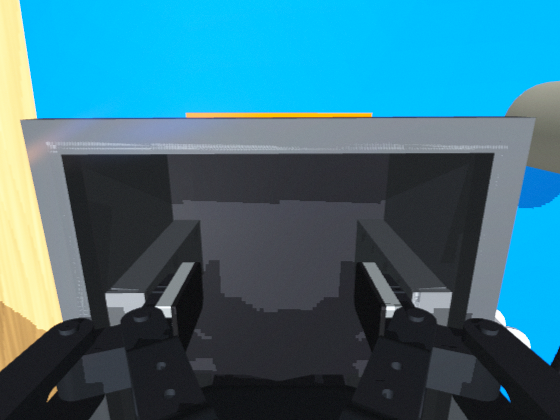

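View pics/scene14.png

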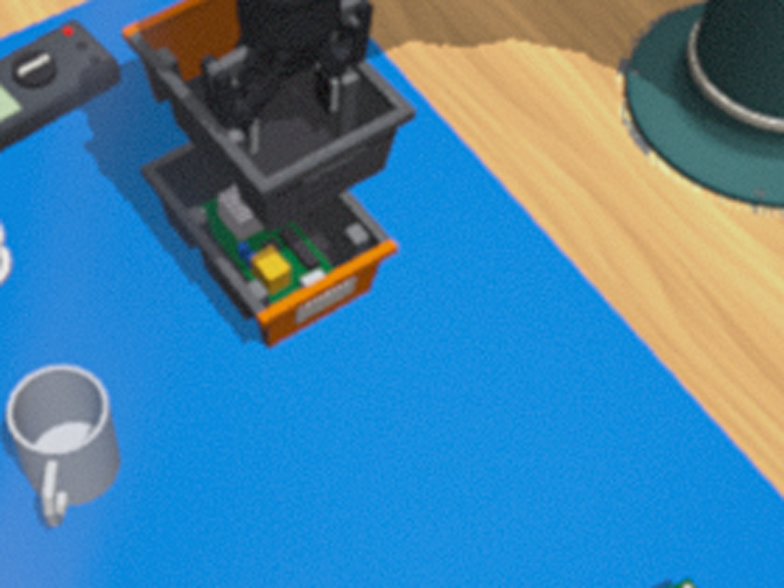

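View pics/top14.png

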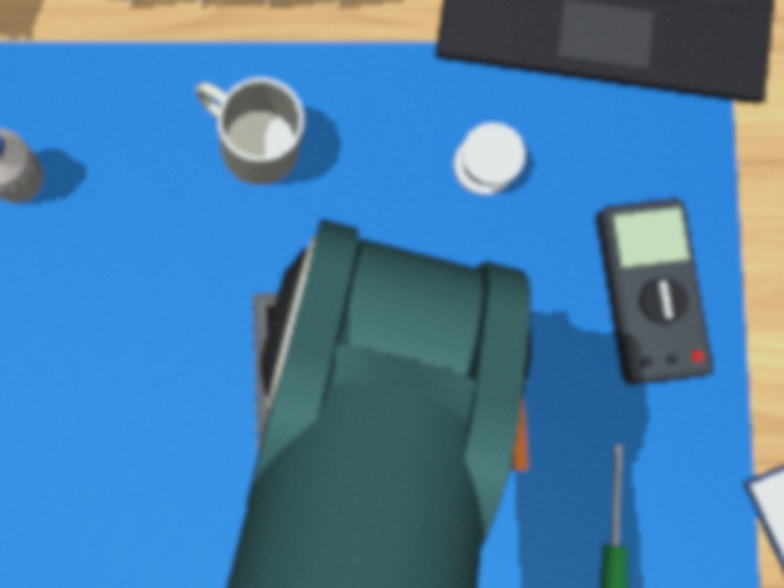

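The wrist shot shows the lower bin's orange edge at rows 113–118, cols 186–372. It is parallel to the upper bin's grey edge (row 118) and centred on it (279 against 278.5), and lengthwise the two ends agree within about 1 mm. The alignment is good, so I lower to just above the rim.

```bash
python3 -m creep '[[0.03,-0.002,0,0,0,0],[0.08,-0.004,0,0,0,0],[0.14,-0.004,0,0,0,0],[0.2,-0.004,0,0,0,0],[0.26,-0.004,0,0,0,0],[0.31,-0.004,0,0,0,0],[0.34,-0.004,0,0,0,0],[0.36,-0.004,0,0,0,0],[0.36,-0.004,0,0,0,0],[0.36,-0.004,0,0,0,0]]'; python3 st.py 519.8 -68.5 61 2.2
python3 - <<'E'
from h import *
for n in ['wrist','scene']:
    p,W=shot(n); im=p['image']
    cv2.imwrite(f'pics/{n}15.png',im if n=='wrist' else cv2.resize(im[100:260,200:400],None,fx=4,fy=3.75,interpolation=cv2.INTER_CUBIC))
E
```

```text
time_s: 23.15
ee_pos: [520.2, -68.9, 80.3]
tcp_rot: [-12.6, 90.0, -10.4]
contact_force: [0.2, 0.6, -2.0]
width: 0.769
t 23.15 q [-20.9  24.6  30.8 113.2 -17.1  46.6  21.8] pos [520.2 -68.9  80.3] jawaz 2.27 xdir [ 0.001 -0.    -1.   ] F [ 0.2  0.6 -2. ] w 0.769
shift frac [ 0.077  0.002 -0.002]
turn frac [0.002 0.001 0.   ]
```

View pics/wrist15.png

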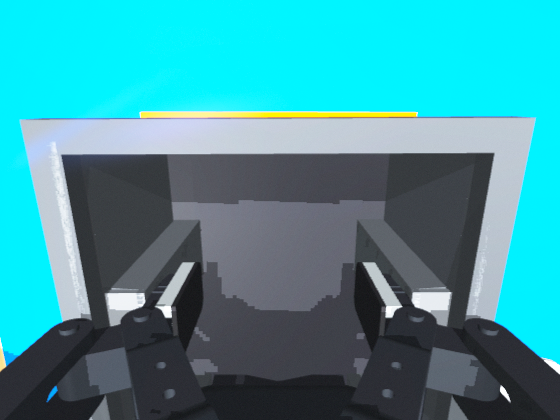

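View pics/scene15.png

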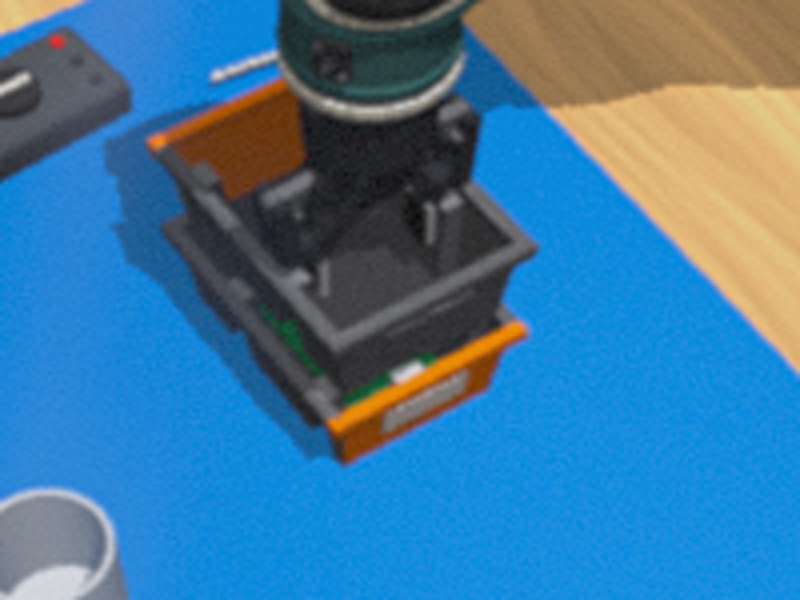

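Still aligned: the orange strip spans cols 140–417, centre 278.5, parallel to the edge. I lower in small steps, watching the force.

```bash
python3 -m creep '[[0.01,0,0,0,0,0],[0.02,0,0,0,0,0],[0.03,0,0,0,0,0],[0.04,0,0,0,0,0],[0.045,0,0,0,0,0],[0.045,0,0,0,0,0]]'; python3 st.py; python3 -m creep '[[0.008,0,0,0,0,0],[0.016,0,0,0,0,0],[0.02,0,0,0,0,0],[0.02,0,0,0,0,0]]'; python3 st.py 519.8 -68.5 61 2.2
```

```text
time_s: 23.85
ee_pos: [519.8, -68.8, 68.5]
tcp_rot: [-158.2, 90.0, -155.9]
contact_force: [-0.2, 0.1, -2.4]
width: 0.766
t 23.85 q [-20.4  25.6  30.3 113.6 -17.9  45.3  22.4] pos [519.8 -68.8  68.5] jawaz 2.27 xdir [-0. -0. -1.] F [-0.2  0.1 -2.4] w 0.766
time_s: 24.25
ee_pos: [519.9, -68.8, 63.6]
tcp_rot: [-160.1, 90.0, -157.8]
contact_force: [0.1, -0.1, -2.2]
width: 0.773
t 24.25 q [-20.1  26.1  30.  113.8 -18.2  44.7  22.7] pos [519.9 -68.8  63.6] jawaz 2.27 xdir [-0. -0. -1.] F [ 0.1 -0.1 -2.2] w 0.773
shift frac [ 0.01   0.001 -0.   ]
turn frac [ 0.002 -0.     0.   ]
```

The bin has passed the rim level (TCP 70.8) without contact, so it is inside. Now the last few millimetres.

```bash
python3 -m creep '[[0.003,0,0,0,0,0],[0.006,0,0,0,0,0],[0.008,0,0,0,0,0],[0.008,0,0,0,0,0]]'; python3 -m creep '[[0.003,0,0,0,0,0],[0.004,0,0,0,0,0],[0.004,0,0,0,0,0]]';python3 st.py
```

```text
time_s: 24.65
ee_pos: [519.9, -68.9, 61.7]
tcp_rot: [-128.4, 90.0, -126.1]
contact_force: [-0.2, -0.2, -2.2]
width: 0.766
time_s: 24.95
ee_pos: [520.0, -68.7, 60.7]
tcp_rot: [40.2, 90.0, 42.4]
contact_force: [0.9, 1.8, -0.9]
width: 0.767
t 24.95 q [-20.   26.4  29.9 113.8 -18.4  44.4  22.9] pos [520.  -68.7  60.7] jawaz 2.28 xdir [ 0.  0. -1.] F [ 0.9  1.8 -0.9] w 0.767
```

```bash
python3 -m creep '[[0.002,0,0,0,0,0],[0.002,0,0,0,0,0]]';python3 st.py; python3 -m creep '[[0.002,0,0,0,0,0],[0.002,0,0,0,0,0]]';python3 st.py
python3 - <<'E'
from h import *
for n in ['wrist','scene']:
    p,W=shot(n); im=p['image']
    cv2.imwrite(f'pics/{n}16.png',im if n=='wrist' else cv2.resize(im[100:260,200:400],None,fx=4,fy=3.75,interpolation=cv2.INTER_CUBIC))
E
```

```text
time_s: 25.15
ee_pos: [520.1, -68.7, 60.4]
tcp_rot: [39.3, 90.0, 41.6]
contact_force: [-0.8, 2.7, 4.5]
width: 0.768
t 25.15 q [-20.   26.4  29.8 113.8 -18.5  44.4  22.9] pos [520.1 -68.7  60.4] jawaz 2.28 xdir [ 0.  0. -1.] F [-0.8  2.7  4.5] w 0.768
time_s: 25.35
ee_pos: [520.2, -68.6, 60.3]
tcp_rot: [53.9, 90.0, 56.2]
contact_force: [-4.4, 4.8, 13.4]
width: 0.776
t 25.35 q [-20.   26.4  29.8 113.8 -18.5  44.4  22.9] pos [520.2 -68.6  60.3] jawaz 2.28 xdir [ 0.     0.001 -1.   ] F [-4.4  4.8 13.4] w 0.776
```

View pics/scene16.png

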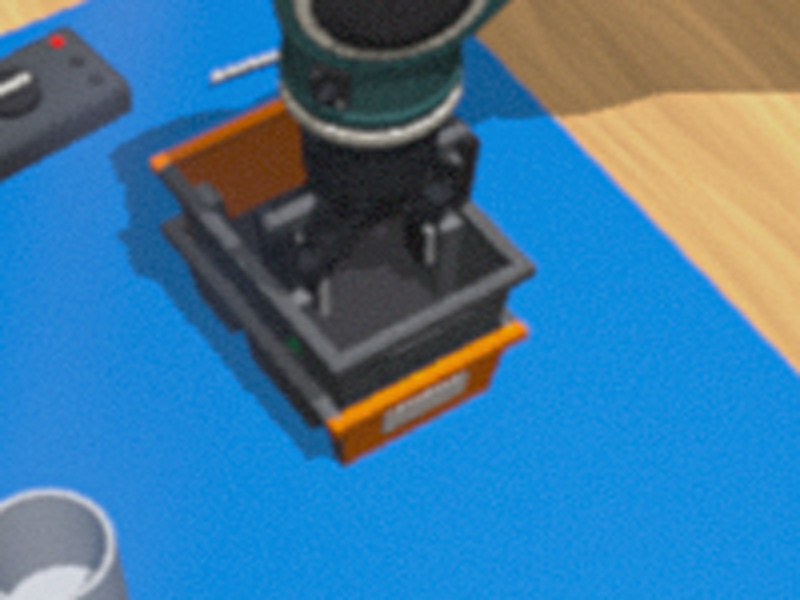

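View pics/wrist16.png

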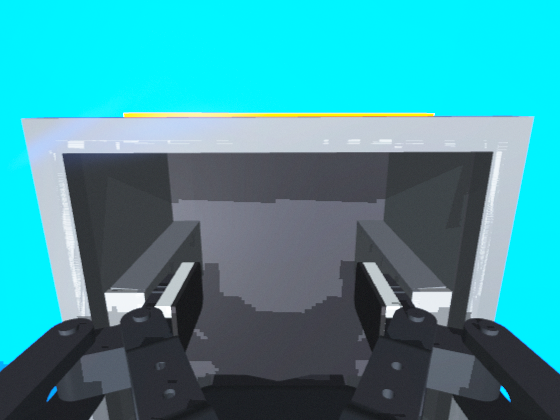

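Contact came at TCP 60.4, against 60.8 predicted for the ledges. The scene shot shows the foot inside the orange rim at (425,380). I ease off 0.5 mm and release.

```bash
python3 -m creep '[[-0.002,0,0,0,0,0],[-0.003,0,0,0,0,0]]'; python3 -m creep '[[0,0,0,0,0,0],[0,0,0,0,0,0],[0,0,0,0,0,0],[0,0,0,0,0,0]]' 0; python3 st.py; python3 -m creep '[[-0.01,0,0,0,0,0],[-0.03,0,0,0,0,0],[-0.06,0,0,0,0,0],[-0.1,0,0,0,0,0],[-0.15,0,0,0,0,0],[-0.22,0,0,0,0,0],[-0.3,0,0,0,0,0],[-0.4,0,0,0,0,0],[-0.5,0,0,0,0,0],[-0.6,0,0,0,0,0],[-0.6,0,0,0,0,0]]'; python3 st.py 480 150 250 2.2
python3 - <<'E'
from h import *
for n in ['wrist','scene']:
    p,W=shot(n); im=p['image']
    cv2.imwrite(f'pics/{n}17.png',im if n=='wrist' else cv2.resize(im[100:260,200:400],None,fx=4,fy=3.75,interpolation=cv2.INTER_CUBIC))
E
```

```text
time_s: 25.65
ee_pos: [520.0, -68.8, 60.5]
tcp_rot: [-6.3, 90.0, -4.0]
contact_force: [0.2, 1.7, -0.1]
width: 0.769
time_s: 26.05
ee_pos: [519.9, -69.1, 60.4]
tcp_rot: [-93.3, 90.0, -91.1]
contact_force: [1.0, -0.5, -0.3]
width: 0.498
t 26.05 q [-20.   26.4  29.9 113.9 -18.4  44.4  22.9] pos [519.9 -69.1  60.4] jawaz 2.26 xdir [-0. -0. -1.] F [ 1.  -0.5 -0.3] w 0.498
time_s: 27.15
ee_pos: [521.4, -69.2, 214.3]
tcp_rot: [2.7, 89.7, 5.0]
contact_force: [0.7, -0.7, -0.1]
width: 0.498
t 27.15 q [-25.5  14.1  35.  106.3  -9.2  62.1  15.2] pos [521.4 -69.2 214.3] jawaz 2.26 xdir [ 0.005  0.    -1.   ] F [ 0.7 -0.7 -0.1] w 0.498
shift frac [-0.143  0.883 -0.13 ]
turn frac [ 0.001  0.007 -0.   ]
```

View pics/wrist17.png

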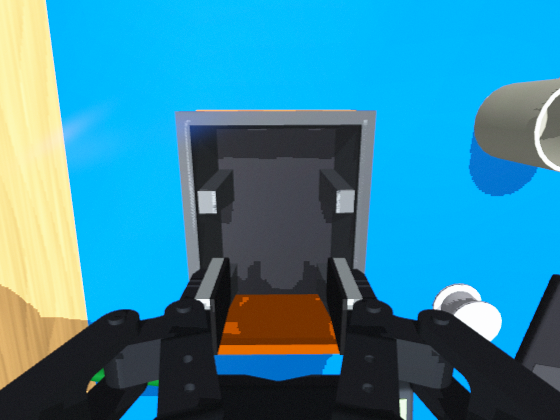

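View pics/scene17.png

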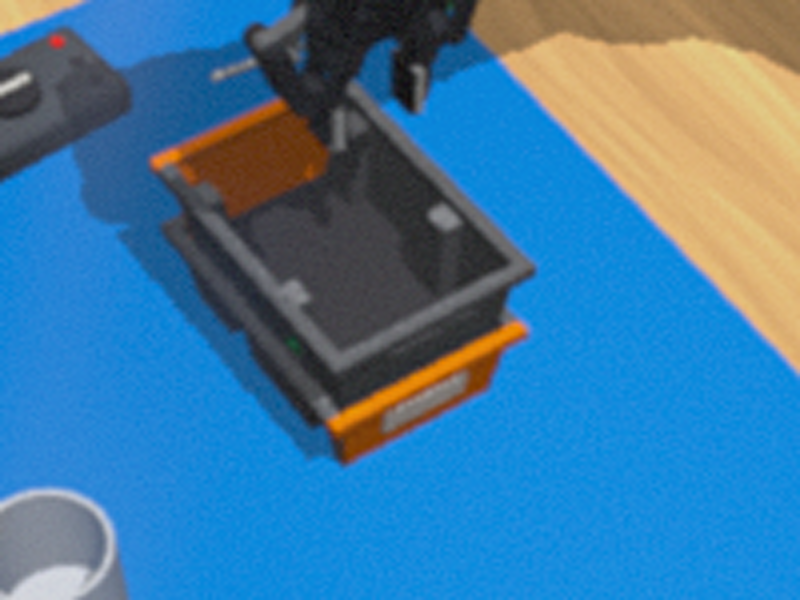

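Released and clear. The upper bin looks level inside the lower rim, with its orange end over the lower bin's grey end. I move the arm away and check the height and level.

```bash
python3 -m creep '[[-0.1,0.05,-0.01,0,0,0],[-0.14,0.15,-0.02,0,0,0],[-0.14,0.3,-0.04,0,0,0],[-0.14,0.45,-0.06,0,0,0],[-0.14,0.6,-0.08,0,0,0],[-0.14,0.75,-0.1,0,0,0],[-0.14,0.88,-0.13,0,0,0],[-0.14,0.88,-0.13,0,0,0],[-0.14,0.88,-0.13,0,0,0]]'
python3 - <<'E'
from h import *
for n in ['top','scene']:
    p,W=shot(n); im=p['image']; c=proj(p,W,[521,-99,100]).astype(int)
    r=rect(p,W,'upper',142); print(n,r and r[1])
    for l in ['upper','upper_floor','upper_orange_end','lower']:
        print(l,[(np.round(w(W,d['position']),1).tolist(),round(d['confidence'],2)) for d in ctrl.landmark_of(p,l)][:1])
    K=5; cr=cv2.resize(im[c[1]-58:c[1]+58,c[0]-75:c[0]+75],None,fx=K,fy=K,interpolation=cv2.INTER_CUBIC)
    th=np.radians(-87.75); ct,st=np.cos(th),np.sin(th)
    for z,col in [(142,(0,255,0)),(152,(0,0,255))]:
        u=np.array([(proj(p,W,[521+ct*a-st*b,-99+st*a+ct*b,z])+.5-c+[75,58])*K for a,b in [(100,70),(-100,70),(-100,-70),(100,-70)]]).astype(np.int32)
        cv2.polylines(cr,[u],True,col,1)
    cv2.imwrite(f'pics/{n}18.png',cr); cv2.imwrite(f'pics/{n}18full.png',im)
E
python3 st.py
```

```text
time_s: 28.15
ee_pos: [478.3, 149.8, 244.9]
tcp_rot: [-142.8, 89.9, -140.5]
contact_force: [0.0, -1.0, -0.2]
width: 0.503
top ((520.9759521484375, -100.7256088256836), (140.2051544189453, 200.08700561523438), 2.4727156162261963)
upper [([524.3, -100.4, 65.8], 0.62)]
upper_floor [([523.0, -101.0, 67.8], 0.78)]
upper_orange_end [([528.3, -201.9, 143.1], 0.91)]
lower [([772.8, -3.6, 4.8], 0.17)]
scene ((529.246337890625, -84.65734100341797), (155.73744201660156, 224.08917236328125), 2.175560712814331)
upper [([522.1, -103.3, 63.4], 0.63)]
upper_floor [([523.6, -101.2, 66.2], 0.67)]
upper_orange_end [([527.1, -196.2, 138.1], 0.77)]
lower [([519.8, -94.9, -1.4], 0.97)]
t 28.75 q [-44.7   8.7  26.6 106.8  -4.3  65.5 -14.3] pos [478.8 149.6 245.5] jawaz 2.26 xdir [ 0. -0. -1.] F [-0.5 -0.1 -1. ] w 0.496
```

View pics/scene18.png

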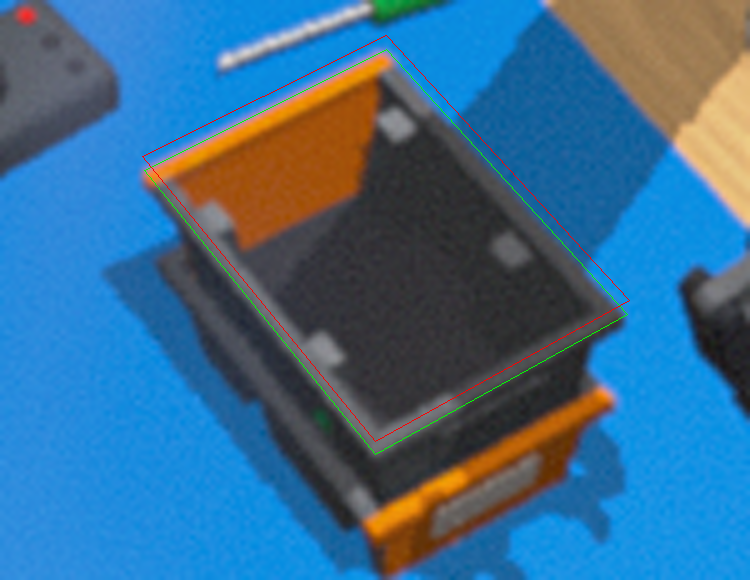

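View pics/top18.png

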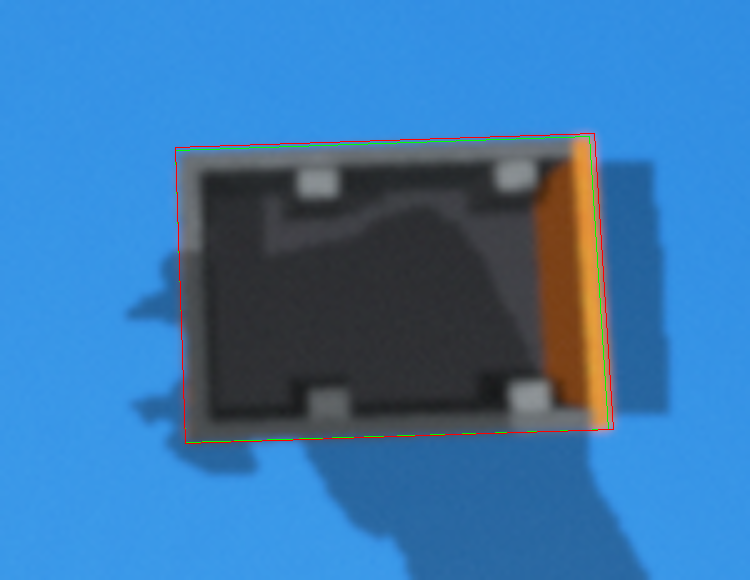

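View pics/scene18full.png

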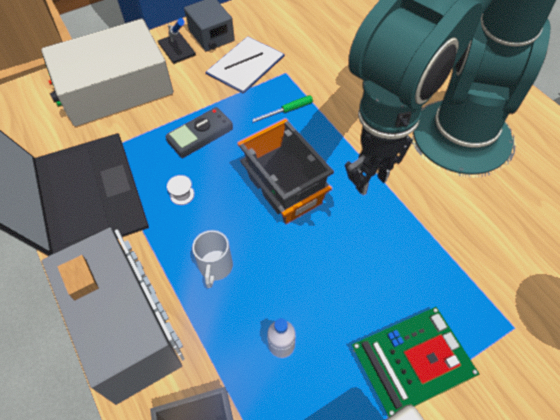

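The rim outline for the seated height (142 mm, green) fits all round; the on-the-rim height (152 mm, red) does not. The lower bin's orange end and the bystanders sit where they were in the earlier pictures. I hand it in.

```bash
python3 -c "
from workcell import ctrl
print(ctrl.job_done()); print(ctrl.get_state()['time_s'])"
```

```text
the job is handed in; nothing more can be done
None
the job is handed in; nothing more can be done
```

The upper bin is turned end for end and sits on the lower bin's ledges, and the job is handed in at about 29 s of the 64 s allowed. I gripped it from inside by spreading the fingers against one rib pair, lifted it clear, turned it about 151° in the air and lowered it in small steps. Then I released it and moved the arm away.

**Final checks**
- **Height:** contact came at TCP z 60.4 mm, against 60.8 mm predicted for the ledges and 70.8 mm if it had caught on the rim. The rim outline drawn at 142 mm matches all round in the scene picture, so it is level and fully home.
- **Position:** the top camera puts the upper bin at about (521, -101), with its long axis at 92.5°. The lower bin measured (521, -99) and 92.2°.
- **Orientation:** the upper bin's orange end lies over the lower bin's grey end.
- **Forces:** the largest reading I saw was about 15 N, while seating it.
- **Surroundings:** the lower bin and the bystanders look unmoved in the pictures. I judged that by eye, not by measuring each one.

**What did not go as planned**
- My first try, opening the jaws against the long walls, never made contact.
- The pictures showed the fingertips about 40–55 mm behind the reported TCP, which does not match the data given. I switched to the ribs because of that.
- The single-view outline fit from the scene camera puts the bin about 8–16 mm off. I ignored it because that view is too slanted to measure position.

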